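# Tip up, read and rack the change plates

### The job

Two black change plates of the same size lie marked face down on the low pine shelf, overhanging its front edge. Tip each one up so that it rests by itself on its edge against the shelf's sloping back and its marks can be read, then stand it fully home on edge in the toaster rack with the marks still facing the front of the rack (the robot's side): the plate with one bar goes in the front slot, nearest the robot, and the plate with three bars in the rear slot. Do not let a plate drop or slam, and leave the rest of the kit where it is.

Things in the scene. Friction and masses are not known exactly. Their poses are not given: they have to be found in the camera images.
- plate_a: Black change plate: disc 120 mm across, 14 mm thick, 50 mm centre hole, about 0.5 kg. Starts flat on the shelf, marked face down, near rim 30 to 40 mm beyond the shelf's front edge; both plates look alike from above. Hidden face: ONE radial steel bar, 26 x 11 mm. Origin: centre of the marked face; z runs from it through the thickness (up at the start); yaw arbitrary.
- plate_a_plain (a point): Centre of plate_a's plain (unmarked) face, 14 mm from the body's origin along its z.
- plate_b: Black change plate: disc 120 mm across, 14 mm thick, 50 mm centre hole, about 0.75 kg. Starts flat on the shelf, marked face down, near rim 30 to 40 mm beyond the shelf's front edge; both plates look alike from above. Hidden face: THREE radial steel bars, 26 x 11 mm. Origin: centre of the marked face; z runs from it through the thickness (up at the start); yaw arbitrary.
- plate_b_plain (a point): Centre of plate_b's plain (unmarked) face, 14 mm from the body's origin along its z.
- shelf: Low pine shelf, fixed: a board 90 mm deep (x), 500 mm long (y), 18 mm thick, its top 65 mm above the table; underneath, two end supports set back 15 mm from its front edge. Origin on the table under the board's centre; x points away from the robot's side: front edge at x = -45 mm, rear edge at +45 mm.
- shelf_corner (a point): Middle of the inner corner where the board's top meets the foot of the sloping back; axes as the shelf's. The back rises 70 mm along its slope, raked 18 degrees from vertical, its top away from the robot. The plates' far rims lie 0 to 10 mm short of it at the start; a plate stood against it leans back about 20 degrees (more if its foot is farther out), its top 50 mm clear of the back.
- rack: Small steel toaster rack, fixed, left or right of the shelf. Two round base rails (16 mm thick, 64 mm apart, axes 30 mm up) run along x; six hoops of 10 mm bar, 74 mm wide, 109 mm high, at 32 mm pitch make five slots 22 mm wide. Plates stand on edge across the rails, faces along x. Origin on the table under its centre; x from the front (robot's side) to the rear. First and last slots empty.
- slot_front (a point): Where the centre of a 120 mm plate lies when it stands home in the front slot (90 mm above the table, middle of the slot). Axes as the rack's: x to the rear, y along the slot. The plate's top rim is then 150 mm above the table.
- slot_rear (a point): The same for the rear slot, 128 mm behind the front one.
- kettlebell: Not part of the job, to be left where it is. Black kettlebell, 104 mm across and 180 mm high, standing on the table at the other end of the shelf from the rack; origin under its base.
- stopwatch: Not part of the job, to be left where it is. Black plastic stopwatch, 50 mm disc, 15 mm thick, lying on the shelf between the two plates; origin under its centre.
- collar_1: Not part of the job, to be left where it is. Steel spring collar, a 62 mm coil 21 mm high with two short handles to the front, lying on the shelf's right-hand end; origin under the coil's centre.
- collar_2: Not part of the job, to be left where it is. The same collar on the shelf's left-hand end.
- carabiner: Not part of the job, to be left where it is. Aluminium carabiner, 95 x 48 x 11 mm, lying flat on the table in front of the shelf; origin under its middle.
- small_plate_1: Not part of the job, to be left where it is. Small black plate, 84 mm in diameter, 16 mm thick, standing in the rack's second slot (from the front); its top is about 110 mm above the table. Origin: its centre; z along its axis.
- small_plate_2: Not part of the job, to be left where it is. The same small plate in the fourth slot.
There are look-alikes about, which are no part of the job. What is shaped like the plate_a but yellow is not meant. Leave any purple look-alike of the rack alone.

How it is judged:
On the way, in this order (a step that is already met when the one before it is completed fails the run):
1. one plate rests on its edge against the shelf's back, marks showing, let go (((angle between plate_a's own z axis and vertical between 1.66 and 2.5 rad and x of plate_a in the frame of shelf_corner between -0.06 and 0.06 m and y of plate_a in the frame of shelf_corner between -0.25 and 0.25 m and z of plate_a in the frame of shelf_corner between 0.03 and 0.075 m and z of plate_a_plain in the frame of shelf_corner below 0.075 m and contact force between the fingers and plate_a below 0.1 N and linear speed of plate_a below 0.03 m/s and angular speed of plate_a below 0.4 rad/s) or (angle between plate_b's own z axis and vertical between 1.66 and 2.5 rad and x of plate_b in the frame of shelf_corner between -0.06 and 0.06 m and y of plate_b in the frame of shelf_corner between -0.25 and 0.25 m and z of plate_b in the frame of shelf_corner between 0.03 and 0.075 m and z of plate_b_plain in the frame of shelf_corner below 0.075 m and contact force between the fingers and plate_b below 0.1 N and linear speed of plate_b below 0.03 m/s and angular speed of plate_b below 0.4 rad/s))), for 0.2 s.
2. both plates have been tipped up: each now rests against the shelf's back, or is already home in its slot (((angle between plate_a's own z axis and vertical between 1.66 and 2.5 rad and x of plate_a in the frame of shelf_corner between -0.06 and 0.06 m and y of plate_a in the frame of shelf_corner between -0.25 and 0.25 m and z of plate_a in the frame of shelf_corner between 0.03 and 0.075 m and z of plate_a_plain in the frame of shelf_corner below 0.075 m and contact force between the fingers and plate_a below 0.1 N and linear speed of plate_a below 0.03 m/s and angular speed of plate_a below 0.4 rad/s) or (x of plate_a in the frame of slot_front between -0.016 and -0.001 m and x of plate_a_plain in the frame of slot_front between 0.001 and 0.016 m and y of plate_a in the frame of slot_front between -0.01 and 0.01 m and z of plate_a in the frame of slot_front between -0.005 and 0.005 m and z of plate_a_plain in the frame of slot_front between -0.005 and 0.005 m and contact force between the fingers and plate_a below 0.1 N and linear speed of plate_a below 0.03 m/s and angular speed of plate_a below 0.4 rad/s)) and ((angle between plate_b's own z axis and vertical between 1.66 and 2.5 rad and x of plate_b in the frame of shelf_corner between -0.06 and 0.06 m and y of plate_b in the frame of shelf_corner between -0.25 and 0.25 m and z of plate_b in the frame of shelf_corner between 0.03 and 0.075 m and z of plate_b_plain in the frame of shelf_corner below 0.075 m and contact force between the fingers and plate_b below 0.1 N and linear speed of plate_b below 0.03 m/s and angular speed of plate_b below 0.4 rad/s) or (x of plate_b in the frame of slot_rear between -0.016 and -0.001 m and x of plate_b_plain in the frame of slot_rear between 0.001 and 0.016 m and y of plate_b in the frame of slot_rear between -0.01 and 0.01 m and z of plate_b in the frame of slot_rear between -0.005 and 0.005 m and z of plate_b_plain in the frame of slot_rear between -0.005 and 0.005 m and contact force between the fingers and plate_b below 0.1 N and linear speed of plate_b below 0.03 m/s and angular speed of plate_b below 0.4 rad/s))), for 0.2 s.
3. both plates stand home in their slots, marks to the front, let go (x of plate_a in the frame of slot_front between -0.016 and -0.001 m and x of plate_a_plain in the frame of slot_front between 0.001 and 0.016 m and y of plate_a in the frame of slot_front between -0.01 and 0.01 m and z of plate_a in the frame of slot_front between -0.005 and 0.005 m and z of plate_a_plain in the frame of slot_front between -0.005 and 0.005 m and contact force between the fingers and plate_a below 0.1 N and linear speed of each of plate_a, plate_b below 0.03 m/s and angular speed of each of plate_a, plate_b below 0.4 rad/s and x of plate_b in the frame of slot_rear between -0.016 and -0.001 m and x of plate_b_plain in the frame of slot_rear between 0.001 and 0.016 m and y of plate_b in the frame of slot_rear between -0.01 and 0.01 m and z of plate_b in the frame of slot_rear between -0.005 and 0.005 m and z of plate_b_plain in the frame of slot_rear between -0.005 and 0.005 m and contact force between the fingers and plate_b below 0.1 N), for 0.2 s.
At the end, for the whole second after the job is handed in: one-bar plate_a stands in the front slot and three-bar plate_b in the rear slot, on edge on both rails, marks to the front: both faces' centres within 5 mm of home height and 10 mm sideways, one each side of the slot's mid-plane, let go and at rest; other kit within 30 mm of its start (all of step 3); the robot touches nothing.
It fails at once if something else on the shelf is moved more than 30 mm (distance of any of stopwatch, collar_1, collar_2 from where it was at the start of the episode above 0.03 m).
It fails at once if a small plate in the rack is moved more than 30 mm (distance of any of small_plate_1, small_plate_2 from where it was at the start of the episode above 0.03 m).
It fails at once if the kettlebell or carabiner is moved more than 30 mm (distance of any of kettlebell, carabiner from where it was at the start of the episode above 0.03 m).
It fails at once if a plate falls freely or slams down (faster than 0.8 m/s while not held) ((linear speed of plate_a above 0.8 m/s and contact force between the fingers and plate_a below 0.1 N) or (linear speed of plate_b above 0.8 m/s and contact force between the fingers and plate_b below 0.1 N)).
It also fails if it takes over 72 s, if anything falls off the work surface, if the arm or the gripper's body presses on something with over 40 N, if the wrist force passes 120 N, or if a joint passes its speed limit or range.

### The arm

A 6-joint arm with a two-finger parallel gripper is mounted at the origin on the work surface. World frame = base frame: x ahead of the robot, y to its left, z up, the work surface at z = 0. Lengths are in m, angles in rad, forces in N, time in s.
With the tool pointing down it reaches from about 0.225 to 0.875 m from the base axis. Payload 3.4 kg.
Tool frame: the origin (TCP) lies midway between the tips of the shut fingers; the grasp point (between the pads) lies behind it (manip.grip_point_offset is the z of the grasp point in the tool frame, in m); z points along the fingers, x is the direction in which the jaws open and shut, and the axes are right-handed (so a half turn about z gives the same grasp; the last joint's range is limited). The gripper opens to 85 mm and grips with 20 to 120 N. Pads are 22 mm wide; open, the fingers measure 114 mm over their backs; the gripper's body (76 mm by 85 mm) begins 54 mm behind the grasp point. The pads swing forward as they close: fully open they stand 13 mm farther back than shut.
Start: joints at [-1.274, 0.276, 1.505, -0, 1.361, -0.121], TCP at [0.233, -0.526, 0.231] pointing down, gripper open.
Joint ranges: [-2.89, 2.89], [-0.75, 2.08], [0.22, 2.7], [-1.18, 4.32], [0.11, 2.71], [-2.7, 2.7]. Speed limits (rad/s): [2.57, 2.57, 3.14, 3.14, 3.14, 3.14].

### API

Orientations are given as a unit quaternion [w, x, y, z].
In Python, from rig import manip, eyes, recognise, regions_of, mark_of gives the robot as it stands.
- The arm moves only by the shell command python3 -m inch 'ROWS' [FORCE]. ROWS is JSON, a list of rows, each a list of 5 numbers: the gripper command: -1 is shut, 1 is fully open, values between are in proportion, then the shift along the tool's x, y, z in mm, then the turn about the tool's z in degrees. A call has 1 to 20 rows; each row shifts and turns the pose as measured when the row begins, along the tool's axes as they then stand; what a row does not reach is not made up. A row lasts 1/12 s, in which the tool goes at most 41.7 mm and 7.16 degrees, less where a joint would pass 70% of its speed; a pose out of reach is approached as far as the arm can. A call with a gripper value outside its range is refused whole. The fingers move at their own pace and stop on an object; FORCE is the grip in N (left out, the last holds). Time passes only in rows, so rows that do not move let the fingers close. It gives the time, the measured TCP pose, the force and the opening at its end, in the units of the state.
- manip.get_state(): the state, without advancing time (a new reading comes with each control period).
- eyes.get_image(name): name is "side" or "top" or "wrist"; returns a dict with "frame" (400x640x3 uint8, red, green, blue), "K" (3x3 intrinsics, pixels), "k1" (the pictures are not rectified: a ray, as slopes to the right and down, at radius r is drawn at 1 + k1 r^2 times it, then the intrinsics apply), "rvec" (rotation vector, rad) and "tvec" (3), from world to camera coordinates, as OpenCV has them; the wrist camera has in their place "mount" (4x4, takes a point from camera to tool coordinates, whose origin is the TCP and whose axes are the tool frame's). Camera axes: x right, y down, z forward; pixel columns grow to the right and rows downward; lengths in m; the calibration is good to about 2 mm. A picture is of the moment at which its call begins: read the wrist's pose just before it. There is no depth.
- manip.sign_off(): hands the job in, once; it reports no verdict.
Trained networks look in a picture, given as the dict that the camera call returned (one of the last four; its "shot" number tells which), for a name from the list of things; names that differ only in an ending like _2 or _b are one class to them, and where a whole thing is asked for, a point or a joint stands for the part that bears it (a point fixed in the world has none). Each returns a list of dicts, best first, with "confidence" (0 to 1); they miss things now and then, are a little off and sometimes report something else, mostly with a low value. They report only what shows in the picture. A call takes as long as a camera call. They do not tell look-alikes from the thing itself.
- recognise(picture, target): "bbox" ([left, top, width, height] in pixels, round what is visible of it).
- regions_of(picture, target): "mask" (400x640 bool, what is visible of it) and "bbox" ([left, top, width, height] in pixels, round what is visible of it).
- mark_of(picture, target): "point" ([row, column] in pixels: a listed point, or the origin of a listed thing).
The state is a dict: "clock": time; "qpos": joint angles; "qd": joint speeds; "effort": joint torques, N m; "position": TCP position; "ee_rot": TCP orientation; "contact_force": force on the tool from outside, world axes, zero at the start; "moment": the same for the moment, N m; "width": finger opening in m.
Only numpy, scipy, OpenCV 4.12 (cv2) and the standard library are available. Lean on these libraries where they do the work, as an engineer would, in place of code of your own. Each camera call takes 0.05 s, during which the arm holds its last target.

## Working session

There is one attempt and no reset: what is moved stays moved. The work goes in short steps, Python scripts to look and compute and a shell command to move; the robot and the scene stay as the last step left them, time stands still between calls to the robot, and variables do not carry over. Pictures are saved under pics/ and viewed, and the job is handed in when it is done.

```bash
ls -la; mkdir -p pics; cat > h.py <<'E'
import numpy as np, cv2
from scipy.spatial.transform import Rotation as R
from rig import manip, eyes, recognise, regions_of, mark_of
def shot(name,save=None):
    s=manip.get_state(); p=eyes.get_image(name)
    if name=='wrist':
        T=np.eye(4); q=s['ee_rot']; T[:3,:3]=R.from_quat([q[1],q[2],q[3],q[0]]).as_matrix(); T[:3,3]=s['position']
        p['c2w']=T@np.array(p['mount'])
    else:
        M=np.eye(4); M[:3,:3]=cv2.Rodrigues(np.array(p['rvec'],float))[0]; M[:3,3]=np.array(p['tvec']).ravel()
        p['c2w']=np.linalg.inv(M)
    if save: cv2.imwrite('pics/'+save,cv2.cvtColor(p['frame'],cv2.COLOR_RGB2BGR))
    return p
def dist(p): return np.array([p['k1'],0,0,0],float)
def proj(p,X):
    M=np.linalg.inv(p['c2w']); X=np.atleast_2d(np.array(X,float))
    return cv2.projectPoints(X,cv2.Rodrigues(M[:3,:3])[0],M[:3,3],np.array(p['K'],float),dist(p))[0][:,0]
def ray(p,uv):
    n=cv2.undistortPoints(np.array(uv,float).reshape(-1,1,2),np.array(p['K'],float),dist(p))[:,0]
    d=np.c_[n,np.ones(len(n))]@p['c2w'][:3,:3].T
    return p['c2w'][:3,3],d
def onz(p,uv,z):
    o,d=ray(p,uv); t=(z-o[2])/d[:,2]; return o+d*t[:,None]
def onplane(p,uv,P,n):
    o,d=ray(p,uv); t=((P-o)@n)/(d@n); return o+d*t[:,None]
def st():
    s=manip.get_state(); q=s['ee_rot']
    r=R.from_quat([q[1],q[2],q[3],q[0]]).as_matrix()
    print('t',round(s['clock'],2),'p',np.round(np.array(s['position'])*1000,1),'xax',np.round(r[:,0],3),'zax',np.round(r[:,2],3),'F',np.round(s['contact_force'],1),'M',np.round(s['moment'],2),'w',round(s['width']*1000,1))
    return s
E
python3 - <<'E'
from h import *
st(); print(manip.grip_point_offset)
for n in ('top','side','wrist'):
    p=shot(n,n+'0.png'); print(n,p['K'],p['k1'],np.round(p['c2w'],3).tolist())
E
```

```text
total 12
drwxr-xr-x  3 agent agent 4096 Dec  7 14:26 .
drwxr-xr-x 23 root  root  4096 Dec  7 14:26 ..
drwxr-xr-x  2 agent agent 4096 Dec  7 14:26 pics
t 0.0 p [ 233.1 -525.   230.4] xax [ 0.406 -0.914 -0.002] zax [-0.001  0.002 -1.   ] F [-0.3 -0.3 -0.3] M [-0.02  0.04 -0.03] w 85.4
-0.0187
top [[510.16753902   0.         325.92454368]
 [  0.         510.16753902 200.91302991]
 [  0.           0.           1.        ]] 0.018797838801044322 [[-0.003, -0.983, 0.181, 0.189], [-1.0, 0.003, 0.002, 0.018], [-0.003, -0.181, -0.983, 1.531], [0.0, 0.0, 0.0, 1.0]]
side [[505.26021454   0.         315.4755578 ]
 [  0.         505.26021454 211.92192158]
 [  0.           0.           1.        ]] -0.10590456999844573 [[0.901, -0.265, 0.343, -0.06], [-0.433, -0.513, 0.742, -1.031], [-0.021, -0.817, -0.577, 0.908], [0.0, 0.0, 0.0, 1.0]]
wrist [[276.40379689   0.         316.73950823]
 [  0.         276.40379689 195.16720156]
 [  0.           0.           1.        ]] -0.04837956569124007 [[0.405, -0.864, -0.298, 0.311], [-0.914, -0.384, -0.131, -0.49], [-0.002, 0.326, -0.945, 0.374], [0.0, 0.0, 0.0, 1.0]]
```

View pics/top0.png

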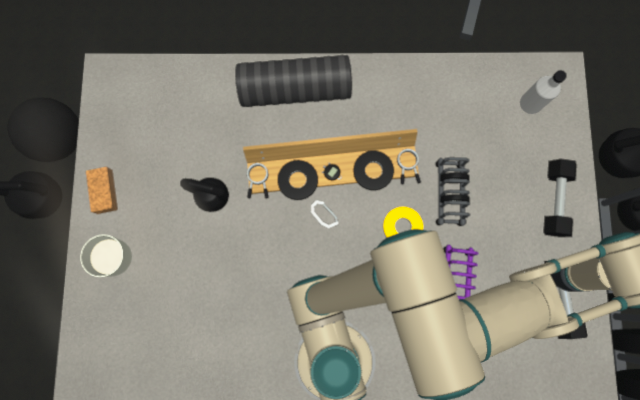

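View pics/side0.png

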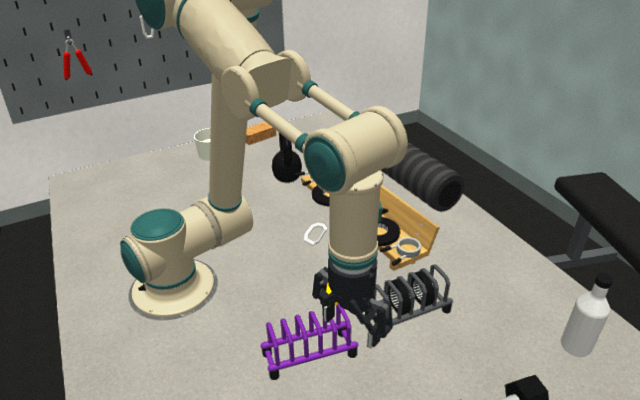

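View pics/wrist0.png

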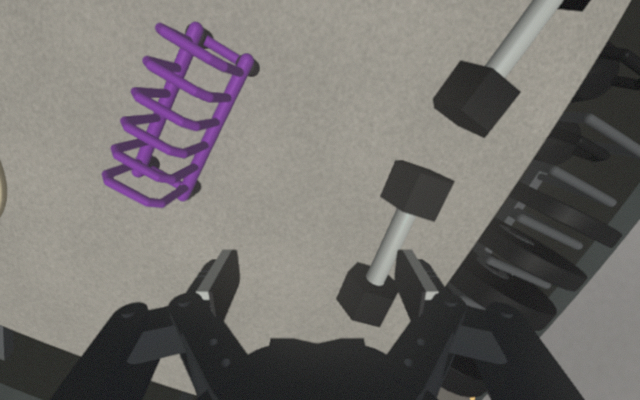

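```bash
python3 - <<'E'
from h import *
p=shot('top')
im=cv2.cvtColor(p['frame'],cv2.COLOR_RGB2BGR)
cv2.imwrite('pics/crop1.png',cv2.resize(im[120:240,230:490],None,fx=3,fy=3,interpolation=cv2.INTER_CUBIC))
for n in ('plate_a','rack','stopwatch','collar_1','kettlebell'):
    for r in regions_of(p,n)[:3]:
        m=r['mask']; v,u=np.nonzero(m); c=(u.min()+u.max())/2,(v.min()+v.max())/2
        print(n,round(r['confidence'],2),r['bbox'],np.round(onz(p,[c],0.079),3))
for n in ('shelf_corner','slot_front','slot_rear','shelf','plate_a_plain','small_plate_1','rack'):
    z={'shelf_corner':.065,'slot_front':.09,'slot_rear':.09,'plate_a_plain':.079,'small_plate_1':.068}.get(n,0)
    for r in mark_of(p,n)[:3]:
        print(n,round(r['confidence'],2),np.round(r['point'],1),np.round(onz(p,[r['point'][::-1]],z),3))
E
```

```text
plate_a 0.96 [381.1, 205.7, 42.8, 34.2] [[ 0.395 -0.197  0.079]]
plate_a 0.94 [274.9, 161.9, 43.3, 38.5] [[0.52  0.107 0.079]]
plate_a 0.87 [352.2, 144.4, 43.0, 46.1] [[ 0.549 -0.115  0.079]]
rack 0.61 [442.4, 247.3, 35.2, 49.8] [[ 0.253 -0.357  0.079]]
rack 0.16 [246.2, 127.6, 170.9, 69.0] [[0.574 0.011 0.079]]
stopwatch 0.82 [320.2, 160.1, 20.9, 22.0] [[0.545 0.003 0.079]]
collar_1 0.69 [392.7, 146.2, 27.3, 35.1] [[ 0.559 -0.219  0.079]]
collar_1 0.58 [246.3, 163.3, 21.9, 32.8] [[0.519 0.222 0.079]]
kettlebell 0.77 [181.5, 180.2, 49.8, 33.5] [[0.476 0.375 0.079]]
kettlebell 0.23 [275.3, 160.8, 42.8, 37.3] [[0.522 0.106 0.079]]
shelf_corner 0.75 [152.3 334.2] [[ 0.606 -0.004  0.065]]
shelf_corner 0.68 [181.  452.4] [[ 0.517 -0.35   0.065]]
slot_front 0.89 [299.8 460.7] [[ 0.175 -0.351  0.09 ]]
slot_front 0.86 [208.1 457.7] [[ 0.432 -0.355  0.09 ]]
slot_rear 0.91 [256.6 467.3] [[ 0.294 -0.375  0.09 ]]
slot_rear 0.75 [166.8 458.6] [[ 0.554 -0.364  0.09 ]]
slot_rear 0.16 [153.8 333. ] [[0.594 0.    0.09 ]]
shelf 0.63 [171.3 334.1] [[ 0.564 -0.004  0.   ]]
plate_a_plain 0.94 [165.8 377. ] [[ 0.56  -0.129  0.079]]
plate_a_plain 0.91 [226.9 400.5] [[ 0.38  -0.192  0.079]]
small_plate_1 0.79 [181.1 453.2] [[ 0.516 -0.352  0.068]]
small_plate_1 0.7 [197.9 455.8] [[ 0.466 -0.357  0.068]]
small_plate_1 0.62 [193.4 450.9] [[ 0.479 -0.344  0.068]]
rack 0.8 [195.5 450.1] [[ 0.486 -0.358  0.   ]]
rack 0.67 [280.7 452.7] [[ 0.229 -0.353  0.   ]]
rack 0.53 [207.6 455. ] [[ 0.449 -0.371  0.   ]]
```

View pics/crop1.png

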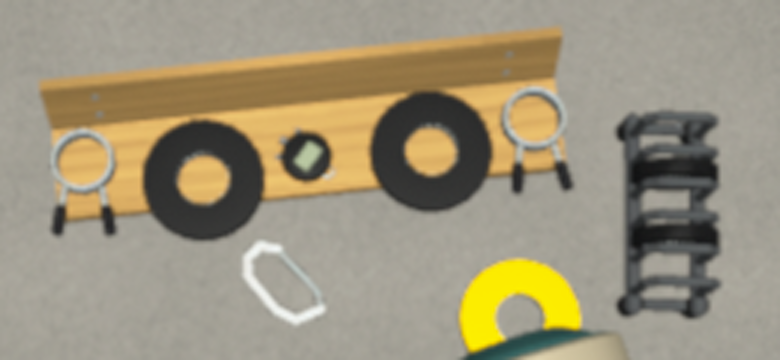

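```bash
python3 -m inch '[[1,0,0,-41,6],[1,0,0,-41,6],[1,0,0,-41,6],[1,-36,-19,0,0],[1,-36,-19,0,0],[1,-36,-19,0,0],[1,-36,-19,0,0],[1,-36,-19,0,0],[1,-36,-19,0,0],[1,-36,-19,0,0],[1,-36,-19,0,0],[1,-36,-19,0,0],[1,-36,-19,0,0],[1,-36,-19,0,0],[1,-36,-19,0,0],[1,-36,-19,0,0],[1,-36,-19,0,0],[1,0,0,0,0]]'; python3 - <<'E'
from h import *
st(); shot('wrist','wrist1.png'); shot('top','top1.png')
E
```

```text
clock: 2.3
position: [0.4606, 0.0122, 0.3609]
ee_rot: [-0.004, 0.734, -0.679, 0.004]
contact_force: [-0.5, 0.4, 0.3]
width: 0.0851
t 2.3 p [460.6  12.2 360.9] xax [ 0.078 -0.997  0.   ] zax [ 0.011  0.001 -1.   ] F [-0.5  0.4  0.3] M [-0.04  0.04 -0.05] w 85.1
```

View pics/wrist1.png

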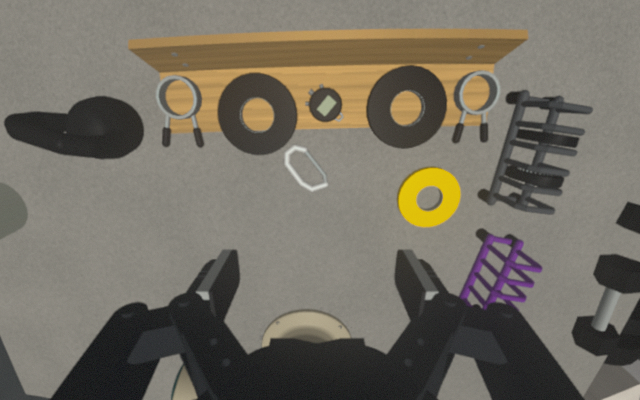

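```bash
cat >> h.py <<'E'
def circ(P):
    A=np.c_[2*P[:,:2],np.ones(len(P))]; b=(P[:,:2]**2).sum(1)
    for _ in range(5):
        s=np.linalg.lstsq(A,b,rcond=None)[0]; r=np.sqrt(s[2]+s[:2]@s[:2])
        e=np.abs(np.hypot(*(np.c_[A[:,0]/2,A[:,1]/2]-s[:2]).T)-r); k=e<max(2*np.median(e),1e-4); A,b=A[k],b[k]
    return s[:2],r
E
python3 - <<'E'
from h import *
for cam in ('wrist','top'):
    p=shot(cam); print(cam,np.round(p['c2w'][:3,3],3))
    for r in regions_of(p,'plate_a')[:3]:
        m=r['mask'].astype(np.uint8)
        cs,h=cv2.findContours(m,cv2.RETR_CCOMP,cv2.CHAIN_APPROX_NONE)
        for c in cs:
            if len(c)<15: continue
            X=onz(p,c[:,0].astype(float),0.079); cc,rr=circ(X); print(round(r['confidence'],2),np.round(c[:,0].mean(0)),np.round(cc*1000,1),'r',round(rr*1000,1))
    for n,z in (('shelf_corner',.065),('slot_front',.09),('slot_rear',.09),('rack',0),('shelf',0),('small_plate_1',.068),('stopwatch',.065),('collar_1',.065),('carabiner',0),('kettlebell',0)):
        for r in mark_of(p,n)[:3]:
            if r['confidence']>.3: print(n,round(r['confidence'],2),np.round(r['point'],1),np.round(onz(p,[r['point'][::-1]],z)[0]*1000,0))
# shelf edges
p=shot('wrist'); f=p['frame'].astype(int)
wood=((f[:,:,0]-f[:,:,2])>45).astype(np.uint8)
top=[];
fr=[]
for u in list(range(205,216))+list(range(300,345,3))+list(range(445,452)):
    v=np.nonzero(wood[:,u])[0]; fr.append((u,v.max()+.5))
print(fr[::3])
X=onz(p,fr,0.065); q=np.polyfit(X[:,1],X[:,0],1); print('front edge x at y=0',q[1],'yaw',np.degrees(np.arctan(-q[0])),np.abs(np.polyval(q,X[:,1])-X[:,0]).max())
E
```

```text
wrist [0.543 0.015 0.505]
0.94 [402. 104.] [ 549.2 -113.8] r 58.9
0.94 [401. 106.] [ 548.5 -113. ] r 23.4
0.71 [252. 111.] [521.8 107.5] r 59.7
0.71 [253. 113.] [522.7 105.4] r 23.5
0.71 [425. 194.] [ 413.3 -174.8] r 52.1
0.71 [425. 195.] [ 413.2 -174.7] r 18.3
shelf_corner 0.93 [ 63.3 323.8] [599.   6.  65.]
slot_front 0.72 [ 95.7 321.1] [553.   7.  90.]
slot_front 0.65 [193.5 530.6] [ 432. -347.   90.]
slot_rear 0.88 [115.2 561.4] [ 558. -358.   90.]
rack 0.76 [271.3 474.1] [ 224. -355.    0.]
rack 0.75 [146.6 509.6] [ 496. -354.    0.]
rack 0.68 [ 92.4 467.5] [ 582. -250.    0.]
shelf 0.67 [ 94.4 323. ] [558.   2.   0.]
shelf 0.59 [ 96.7 172.7] [537. 264.   0.]
shelf 0.54 [111.7 252.7] [520. 123.   0.]
small_plate_1 0.58 [172.5 527.9] [ 462. -349.   68.]
small_plate_1 0.56 [132.3 540.8] [ 529. -351.   68.]
stopwatch 0.97 [ 99.5 316.4] [548.  13.  65.]
collar_1 0.77 [ 98.5 176.6] [535. 226.  65.]
collar_1 0.75 [ 88.  470.1] [ 584. -219.   65.]
carabiner 0.57 [167.  301.4] [427.  32.   0.]
carabiner 0.41 [150.5 511.3] [ 489. -359.    0.]
kettlebell 0.94 [126.9 119.3] [479. 368.   0.
[... 659 characters left out ...]
elf 0.9 [171.4 333.6] [563.  -2.   0.]
small_plate_1 0.57 [180.2 451.4] [ 519. -347.   68.]
small_plate_1 0.49 [199.1 455.8] [ 462. -357.   68.]
collar_1 0.76 [158.6 406.7] [ 586. -218.   65.]
collar_1 0.68 [172.7 257.7] [544. 223.  65.]
carabiner 0.48 [218.1 322.3] [418.  33.   0.]
kettlebell 0.81 [198.2 214.4] [480. 362.   0.]
[(205, np.float64(130.5)), (208, np.float64(130.5)), (211, np.float64(130.5)), (214, np.float64(130.5)), (303, np.float64(126.5)), (312, np.float64(126.5)), (321, np.float64(126.5)), (330, np.float64(125.5)), (339, np.float64(125.5)), (446, np.float64(215.5)), (449, np.float64(212.5))]
front edge x at y=0 0.4725138649821948 yaw -14.756792604706373 0.04785493408931779
```

```bash
python3 - <<'E'
from h import *
p=shot('wrist','w2.png'); f=p['frame'].astype(int)
g=cv2.cvtColor(p['frame'],cv2.COLOR_RGB2HSV)
wood=((f[:,:,0]-f[:,:,2])>45); wood[140:]=False
fr=[]
for u in list(range(205,214))+list(range(302,360,3))+list(range(440,450)):
    v=np.nonzero(wood[:,u])[0]; fr.append((u,v.max()+.5))
X=onz(p,fr,0.065)
for _ in range(4):
    q=np.polyfit(X[:,1],X[:,0],1); e=np.abs(np.polyval(q,X[:,1])-X[:,0]); X=X[e<max(.0015,1.5*np.median(e))]
print(len(X),'front',q[1],'yaw',np.degrees(np.arctan(-q[0])),e.max())
psi=np.arctan(-q[0]); n=np.array([np.cos(psi),np.sin(psi)]); c=n@[q[1],0]
for P in ([549,-113.4],[522.3,106.5],[599,6],[548,13]): print(P,'dist to front edge mm',n@P-c*1000)
im=cv2.cvtColor(p['frame'],cv2.COLOR_RGB2BGR)
cv2.imwrite('pics/crop2.png',cv2.resize(im[20:220,120:620],None,fx=1.6,fy=1.6,interpolation=cv2.INTER_CUBIC))
E
```

```text
39 front 0.5091579855552549 yaw 5.910398368219266 0.0009243974071255767
[549, -113.4] dist to front edge mm 27.953075140717885
[522.3, 106.5] dist to front edge mm 24.038784242142754
[599, 6] dist to front edge mm 89.98226571181436
[548, 13] dist to front edge mm 39.97418571520319
```

View pics/crop2.png

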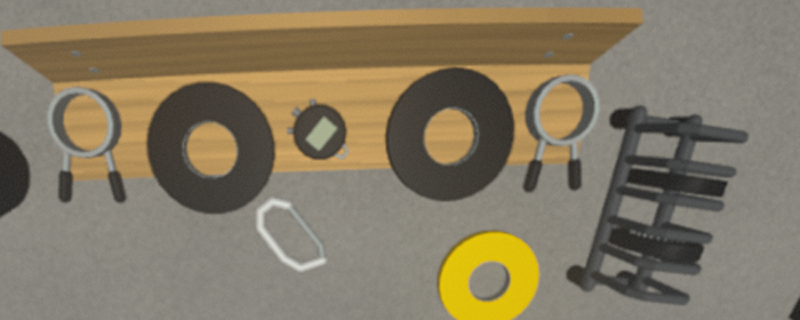

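```bash
python3 -m inch '[[0.5,34,1,0,-1.4],[0.5,34,2,20,0],[0.5,34,2,20,0],[0.5,32,2,20,0],[0.5,0,0,41,0],[0.5,0,0,41,0],[0.5,0,0,41,0],[0.5,0,0,30,0],[0.5,0,0,0,0],[0.5,0,0,0,0]]'; python3 - <<'E'
from h import *
st(); p=shot('wrist','wrist3.png')
for r in regions_of(p,'plate_a')[:3]:
        m=r['mask'].astype(np.uint8)
        cs,h=cv2.findContours(m,cv2.RETR_CCOMP,cv2.CHAIN_APPROX_NONE)
        for c in cs:
            if len(c)<15: continue
            X=onz(p,c[:,0].astype(float),0.079); cc,rr=circ(X); print(round(r['confidence'],2),np.round(c[:,0].mean(0)),np.round(cc*1000,1),'r',round(rr*1000,1))
E
```

```text
clock: 4.53
position: [0.4722, -0.1368, 0.1449]
ee_rot: [-0.005, 0.741, -0.671, 0.011]
contact_force: [0.4, -0.4, 0.6]
width: 0.0641
t 4.53 p [ 472.2 -136.8  144.9] xax [ 0.099 -0.995  0.01 ] zax [ 0.023 -0.008 -1.   ] F [ 0.4 -0.4  0.6] M [-0.04  0.04 -0.02] w 64.1
0.93 [ 33. 123.] [522.8  89.1] r 51.6
0.73 [368. 255.] [ 432.9 -185.9] r 44.7
0.68 [297. 105.] [ 549.4 -115. ] r 59.0
0.68 [298. 111.] [ 549.6 -115.5] r 23.8
```

View pics/wrist3.png

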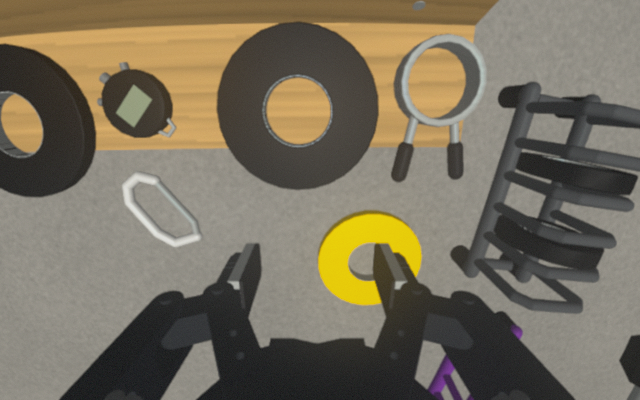

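```bash
python3 -m inch '[[0.5,-12,2,25,0],[0.5,0,0,30,0],[0.5,0,0,25,0],[0.5,0,0,8,0],[0.5,0,0,0,0],[0.5,0,0,0,0]]'; python3 - <<'E'
from h import *
st(); p=shot('wrist','wrist4.png'); p=shot('side','side4.png')
E
```

```text
clock: 5.13
position: [0.4862, -0.1304, 0.071]
ee_rot: [-0.011, 0.742, -0.67, 0.028]
contact_force: [-1.0, -0.3, 0.6]
width: 0.0637
t 5.13 p [ 486.2 -130.4   71. ] xax [ 0.101 -0.995  0.028] zax [ 0.056 -0.022 -0.998] F [-1.  -0.3  0.6] M [0.07 0.15 0.08] w 63.7
```

View pics/wrist4.png

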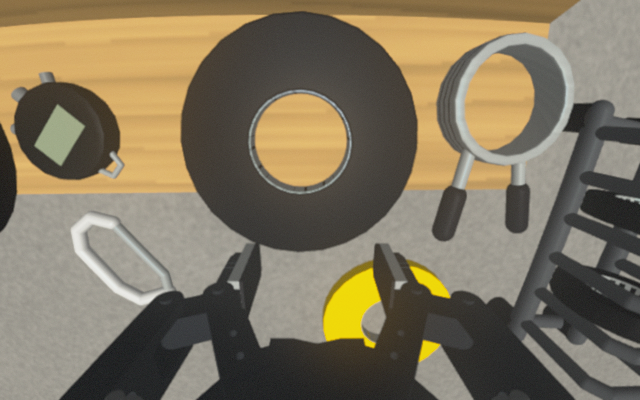

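View pics/side4.png

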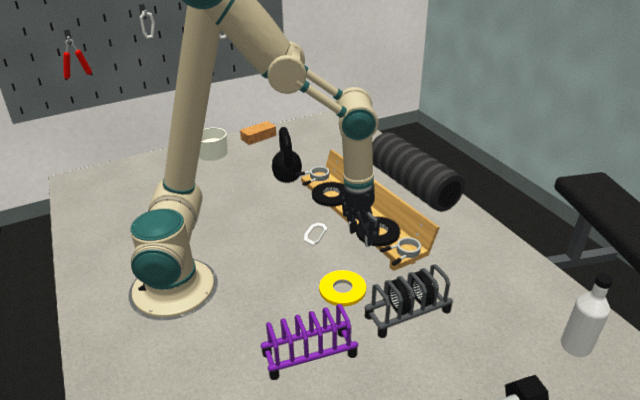

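```bash
python3 - <<'E'
from h import *
s=st(); print(np.round(s['qpos'],3),np.round(s['qd'],3),np.round(s['effort'],1))
E
python3 -m inch '[[0.5,0,0,0,0],[0.5,0,0,0,0],[0.5,0,0,0,0]]'; python3 - <<'E'
from h import *
s=st(); print(np.round(s['qpos'],3))
E
```

```text
t 5.23 p [ 486.5 -130.6   71.4] xax [ 0.101 -0.995  0.028] zax [ 0.057 -0.023 -0.998] F [-0.7  0.1 -0.6] M [0.05 0.13 0.03] w 64.1
[-0.402  0.29   1.938  0.002  0.852  1.066] [-0.002 -0.002  0.01   0.001 -0.007  0.001] [ -0.1 -36.  -19.   -0.   -0.6   0. ]
clock: 5.48
position: [0.4892, -0.1318, 0.0753]
ee_rot: [-0.012, 0.742, -0.67, 0.033]
contact_force: [-0.2, 0.7, 0.1]
width: 0.064
t 5.48 p [ 489.2 -131.8   75.3] xax [ 0.1   -0.994  0.032] zax [ 0.065 -0.026 -0.998] F [-0.2  0.7  0.1] M [ 0.02  0.03 -0.04] w 64.0
[-0.402  0.285  1.933  0.002  0.854  1.066]
```

```bash
cat > q.py <<'E'
from h import *
s=manip.get_state();q=s['ee_rot']; r=R.from_quat([q[1],q[2],q[3],q[0]]).as_matrix()
print('q',np.round(s['qpos'],4),'qd',np.round(s['qd'],3),'p',np.round(np.array(s['position'])*1000,1),'z',np.round(r[:,2],4),'F',np.round(s['contact_force'],1))
E
python3 q.py; python3 -m inch '[[0.5,0,0,-30,0]]' >/dev/null; python3 q.py; python3 -m inch '[[0.5,0,0,0,0]]'>/dev/null; python3 q.py;  python3 -m inch '[[0.5,0,0,0,0]]'>/dev/null; python3 q.py; python3 -m inch '[[0.5,0,0,-40,0]]' >/dev/null; python3 q.py;python3 -m inch '[[0.5,0,0,-40,0]]' >/dev/null; python3 q.py;python3 -m inch '[[0.5,0,0,40,0]]' >/dev/null; python3 q.py
```

```text
q [-0.4018  0.285   1.9333  0.0022  0.8538  1.0662] qd [ 0.001 -0.015 -0.017  0.     0.001 -0.001] p [ 489.2 -131.8   75.3] z [ 0.0646 -0.0256 -0.9976] F [-0.2  0.7  0.1]
q [-0.4022  0.2494  1.9014  0.0021  0.9302  1.0663] qd [-0.002 -0.536 -0.504  0.001  0.977  0.002] p [ 484.4 -130.   101.9] z [ 0.0564 -0.0221 -0.9982] F [ 0.5 -0.6  0.2]
q [-0.4022  0.2444  1.8948  0.0022  0.9316  1.0664] qd [-0.006  0.077  0.086 -0.002 -0.059 -0.   ] p [ 488.  -131.5  106.6] z [ 0.0657 -0.0261 -0.9975] F [ 1.6 -0.9  1.2]
q [-0.4023  0.2431  1.8942  0.0021  0.9321  1.0664] qd [ 0.001 -0.048 -0.06   0.001  0.007  0.001] p [ 488.2 -131.6  107.5] z [ 0.067  -0.0266 -0.9974] F [-0.6 -0.5  0. ]
q [-0.4027  0.2013  1.8478  0.002   1.0324  1.0665] qd [-1.000e-03 -6.300e-01 -7.220e-01 -2.000e-03  1.292e+00  2.000e-03] p [ 481.7 -129.1  142.5] z [ 0.0559 -0.0219 -0.9982] F [ 0.5 -0.3  0. ]
q [-0.403   0.161   1.7894  0.0019  1.1344  1.0665] qd [-6.000e-03 -4.390e-01 -6.640e-01 -2.000e-03  1.196e+00  1.000e-03] p [ 478.6 -127.9  182.3] z [ 0.053  -0.0207 -0.9984] F [ 1.8 -0.  -0.1]
q [-0.4025  0.1893  1.8292  0.0021  1.04    1.0666] qd [-3.000e-03  6.030e-01  8.750e-01  2.000e-03 -1.447e+00 -1.000e-03] p [ 489.5 -132.3  155.3] z [ 0.0771 -0.0309 -0.9965] F [ 3.1 -1.2  0.4]
```

```bash
python3 -m inch '[[0.5,-7,14,34,0],[0.5,-5,12,38,0],[0.5,0,4,36,0]]' >/dev/null; python3 q.py; python3 -m inch '[[0.5,0,0,5,0]]' >/dev/null;python3 q.py
```

```text
q [-0.4108  0.2886  2.0262  0.0042  0.723   1.0561] qd [-0.051  0.608  0.529  0.013 -1.259 -0.063] p [ 473.6 -129.5   48.3] z [ 0.0961 -0.0388 -0.9946] F [ 0.2 -0.2 -0.7]
q [-0.4112  0.3017  2.0383  0.0041  0.7072  1.0559] qd [ 0.008  0.039  0.036  0.005 -0.117  0.004] p [ 469.9 -128.2   38.9] z [ 0.0874 -0.0352 -0.9955] F [-0.6 -0.1 -0.8]
```

```bash
python3 -m inch '[[0.5,-5,-12,0,0]]' >/dev/null; python3 q.py; python3 -m inch '[[0.5,0,-4,0,0]]' >/dev/null;python3 q.py; python3 -m inch '[[0.5,0,-4,0,0]]' >/dev/null;python3 q.py;
```

```text
q [-3.8990e-01  3.1350e-01  2.0207e+00  2.0000e-04  7.1950e-01  1.0819e+00] qd [ 0.291  0.165 -0.264 -0.025  0.108  0.329] p [ 478.4 -121.5   37.9] z [ 0.0812 -0.0332 -0.9961] F [-0.1 -0.3 -0.1]
q [-3.8410e-01  3.1840e-01  2.0089e+00  3.0000e-04  7.2500e-01  1.0881e+00] qd [ 0.034  0.04  -0.093 -0.027  0.076  0.042] p [ 484.5 -120.9   38.9] z [ 0.0828 -0.0333 -0.996 ] F [-0.2 -0.1 -0.2]
q [-3.7890e-01  3.2210e-01  1.9970e+00 -5.0000e-04  7.3160e-01  1.0933e+00] qd [ 0.062  0.049 -0.143 -0.004  0.059  0.072] p [ 490.1 -120.6   40.3] z [ 0.0842 -0.0339 -0.9959] F [-2.8 -2.2 -0.7]
```

```bash
python3 -m inch '[[0.5,0,-3,0,0]]' >/dev/null; python3 q.py; python3 -m inch '[[0.5,0,-3,0,0]]' >/dev/null;python3 q.py; python3 - <<'E'
from h import *
p=shot('wrist','wrist5.png'); st()
E
```

```text
q [-0.3751  0.3245  1.988  -0.0027  0.7393  1.0976] qd [ 0.04   0.029 -0.072 -0.045  0.139  0.056] p [ 493.3 -120.4   41.6] z [ 0.0827 -0.0345 -0.996 ] F [-10.5  -4.   -1. ]
q [-0.372   0.3267  1.9823 -0.0064  0.7508  1.1022] qd [ 0.037  0.026 -0.073 -0.048  0.135  0.055] p [ 493.  -119.6   41.9] z [ 0.0746 -0.0338 -0.9966] F [-13.5  -4.7  -1.2]
t 6.78 p [ 492.8 -119.5   41.8] xax [ 0.099 -0.994  0.041] zax [ 0.074 -0.034 -0.997] F [-8.6 -2.3 -1.7] M [-0.31  1.41 -0.4 ] w 64.1
```

View pics/wrist5.png

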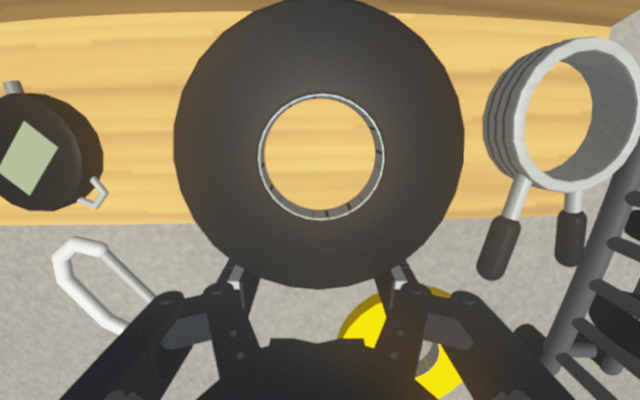

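```bash
python3 -m inch '[[0.5,0,-4,-8,0]]' >/dev/null; python3 q.py; python3 -m inch '[[0.5,0,-4,-8,0]]' >/dev/null;python3 q.py; python3 - <<'E'
from h import *
p=shot('wrist','wrist6.png'); st()
E
```

```text
q [-0.3683  0.3191  1.9679 -0.0089  0.7817  1.1073] qd [ 0.052 -0.119 -0.218 -0.048  0.422  0.071] p [ 492.6 -118.1   49.2] z [ 0.0657 -0.0321 -0.9973] F [-6.2 -2.  -1.6]
q [-0.3645  0.3107  1.9518 -0.0116  0.8129  1.1122] qd [ 0.046 -0.095 -0.184 -0.025  0.357  0.054] p [ 493.1 -117.2   57.5] z [ 0.0588 -0.0315 -0.9978] F [-5.5 -2.2 -1.3]
t 7.0 p [ 493.9 -117.5   59. ] xax [ 0.101 -0.994  0.038] zax [ 0.06  -0.032 -0.998] F [-8.6 -3.8  0.4] M [-0.45  1.55 -0.47] w 64.0
```

View pics/wrist6.png

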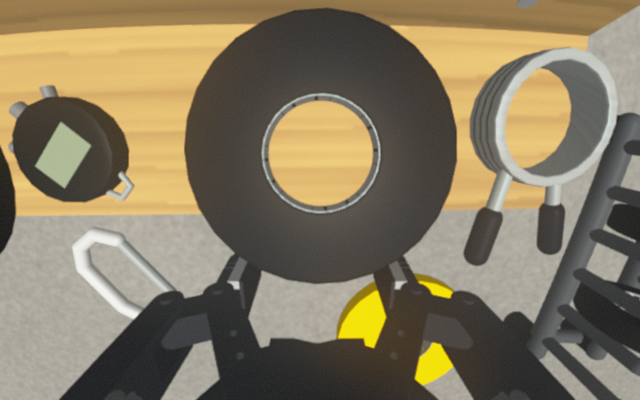

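```bash
cat >> h.py <<'E'
PSI=np.radians(5.91); N2=np.array([np.cos(PSI),np.sin(PSI),0]); S2=np.array([-np.sin(PSI),np.cos(PSI),0]); UZ=np.array([0,0,1.])
FRONT=N2[0]*0.50916
def sh(X):  # world(m)-> shelf coordinates mm: dist behind front edge, y, z
    X=np.atleast_2d(X); return np.c_[X@N2-FRONT,X@S2,X[:,2]]*1000
def disc(th,ysh,d,piv=None,top=True,r=.06):
    # plate tipped by th about its far bottom edge; piv = dist of pivot from front edge (m)
    if piv is None: piv=.09
    a=np.linspace(0,2*np.pi,73)
    e1=-np.cos(th)*N2+np.sin(th)*UZ; nn=np.sin(th)*N2+np.cos(th)*UZ
    c=N2*(FRONT+piv)+S2*ysh+UZ*.065+e1*.06+(nn*.014 if top else 0)
    return c+r*(np.cos(a)[:,None]*e1+np.sin(a)[:,None]*S2)
E
python3 - <<'E'
from h import *
p=shot('wrist'); st()
f=p['frame'].astype(int)
for r in regions_of(p,'plate_a')[:2]:
    cs,h=cv2.findContours(r['mask'].astype(np.uint8),cv2.RETR_CCOMP,cv2.CHAIN_APPROX_NONE)
    for c in cs:
        if len(c)>30: print('meas',cv2.boundingRect(c))
for th in (0,4,8,12):
  for top in (1,0):
    for rr in (.06,.025):
        q=proj(p,disc(np.radians(th),-.058+ -.115*0+0,0,top=top,r=rr)) if 0 else proj(p,disc(np.radians(th),-.1706,0,top=top,r=rr))
        print(th,top,rr,np.round([*q.min(0),*(q.max(0)-q.min(0))]))
print(sh([[.5494,-.1152,0]]))
E
```

```text
t 7.05 p [ 493.5 -117.4   58.5] xax [ 0.101 -0.994  0.038] zax [ 0.06  -0.032 -0.998] F [-7.6 -2.5 -1.2] M [-0.36  1.16 -0.27] w 64.0
meas (0, 143, 18, 112)
meas (415, 341, 37, 43)
meas (336, 281, 49, 66)
meas (415, 274, 38, 24)
0 1 0.06 [195.  18. 256. 257.]
0 1 0.025 [272. 106. 107. 107.]
0 0 0.06 [206.  29. 232. 233.]
0 0 0.025 [275. 107.  97.  97.]
4 1 0.06 [192.  16. 264. 266.]
4 1 0.025 [271. 103. 111. 111.]
4 0 0.06 [203.  29. 238. 240.]
4 0 0.025 [274. 106. 100. 100.]
8 1 0.06 [188.  13. 272. 275.]
8 1 0.025 [269.  99. 114. 116.]
8 0 0.06 [200.  29. 245. 247.]
8 0 0.025 [273. 106. 103. 104.]
12 1 0.06 [184.  11. 282. 284.]
12 1 0.025 [268.  96. 119. 120.]
12 0 0.06 [197.  29. 252. 254.]
12 0 0.025 [272. 104. 106. 107.]
[[  28.16441907 -171.15729532    0.        ]]
```

```bash
python3 -m inch '[[0.5,0,-5,-9,0],[0.5,0,-5,-10,0]]' >/dev/null; python3 q.py; python3 -m inch '[[0.5,0,-6,-9,0],[0.5,0,-6,-9,0]]' >/dev/null;python3 q.py; python3 - <<'E'
from h import *
p=shot('wrist','wrist7.png'); st()
E
```

```text
q [-0.3553  0.2932  1.9124 -0.0158  0.8811  1.1228] qd [ 0.057 -0.102 -0.248 -0.013  0.41   0.058] p [ 496.3 -114.9   77.4] z [ 0.0473 -0.0306 -0.9984] F [-4.  -0.5 -1.2]
q [-0.3439  0.2809  1.8666 -0.0205  0.9515  1.135 ] qd [ 0.069 -0.07  -0.28  -0.024  0.408  0.07 ] p [ 501.7 -112.4   97.5] z [ 0.0345 -0.0301 -0.9989] F [-6.  -1.1 -1. ]
t 7.48 p [ 502.9 -112.7   99.4] xax [ 0.103 -0.994  0.035] zax [ 0.037 -0.031 -0.999] F [-10.6  -1.5   3.6] M [-0.16  1.7  -0.05] w 63.7
```

View pics/wrist7.png

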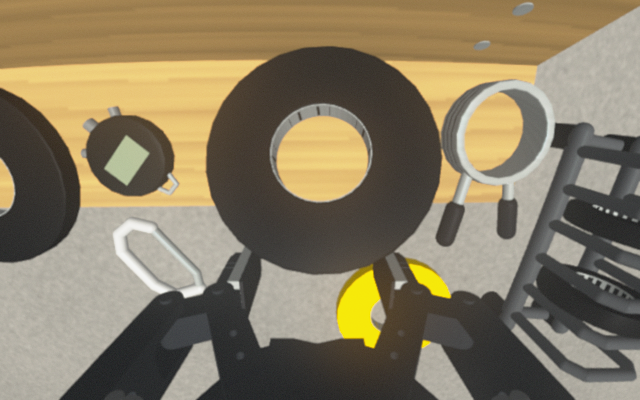

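```bash
python3 - <<'E'
from h import *
p=shot('wrist'); s=st(); print(sh([s['position']]))
g=cv2.cvtColor(p['frame'],cv2.COLOR_RGB2GRAY)
for th in (10,15,20,25,30,35):
  t=np.radians(th); piv=.09+ (0 if th<18 else .00455*np.cos(t)-.014*np.sin(t))
  for top in (1,):
    for rr in (.06,.025):
        q=proj(p,disc(t,-.171,0,piv=piv,top=top,r=rr))
        print(th,top,rr,np.round([*q.min(0),*q.max(0)]))
E
```

```text
t 7.53 p [ 502.3 -112.6   98.6] xax [ 0.103 -0.994  0.035] zax [ 0.036 -0.031 -0.999] F [-7.2 -1.2  0.4] M [-0.14  1.18 -0.13] w 64.1
[[ -18.40769901 -163.70367657   98.56751196]]
10 1 0.06 [224.  55. 432. 264.]
10 1 0.025 [286. 119. 373. 207.]
15 1 0.06 [221.  53. 436. 268.]
15 1 0.025 [285. 116. 375. 206.]
20 1 0.06 [218.  52. 440. 272.]
20 1 0.025 [284. 113. 377. 206.]
25 1 0.06 [216.  52. 445. 276.]
25 1 0.025 [284. 111. 380. 205.]
30 1 0.06 [212.  53. 450. 278.]
30 1 0.025 [283. 109. 382. 202.]
35 1 0.06 [209.  53. 455. 278.]
35 1 0.025 [282. 106. 384. 199.]
```

```bash
python3 -m inch '[[0.5,1,-7,-9,0],[0.5,1,-8,-9,0]]' >/dev/null; python3 q.py; python3 -m inch '[[0.5,1,-9,-8,0],[0.5,1,-9,-8,0]]' >/dev/null;python3 q.py; python3 - <<'E'
from h import *
p=shot('wrist','wrist8.png'); s=st();print(sh([s['position']]))
E
```

```text
q [-0.3331  0.2753  1.8135 -0.0229  1.0227  1.1437] qd [ 0.069 -0.008 -0.325 -0.003  0.397  0.063] p [ 510.  -110.5  117.6] z [ 0.0222 -0.0283 -0.9994] F [-5.1  0.7 -0.1]
q [-0.32    0.2787  1.7515 -0.0235  1.0861  1.1551] qd [ 0.075  0.027 -0.385 -0.005  0.357  0.066] p [ 525.5 -109.   137. ] z [ 0.0176 -0.0277 -0.9995] F [-1.6  0.1 -1.7]
t 7.92 p [ 529.6 -109.8  139.2] xax [ 0.106 -0.994  0.032] zax [ 0.025 -0.03  -0.999] F [ 0.7 -0.4  2.1] M [-0.06  0.22 -0.06] w 63.9
[[   8.98037554 -163.7672817   139.23143036]]
```

View pics/wrist8.png

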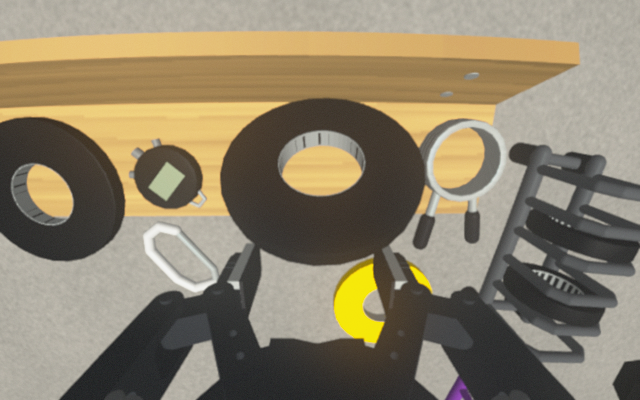

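```bash
python3 -m inch '[[0.5,1,-11,-5,0],[0.5,1,-11,-4,0]]' >/dev/null; python3 q.py; python3 -m inch '[[0.5,1,-11,-2,0]]' >/dev/null;python3 q.py; python3 - <<'E'
from h import *
p=shot('wrist','wrist9.png'); s=st();print(sh([s['position']]))
E
```

```text
q [-0.3049  0.296   1.6844 -0.0241  1.1269  1.1689] qd [ 0.085  0.118 -0.344 -0.012  0.249  0.078] p [ 551.1 -109.   151.8] z [ 0.0263 -0.0311 -0.9992] F [-0.7  0.1 -0.3]
q [-0.2979  0.3077  1.6552 -0.0243  1.1415  1.1754] qd [ 0.084  0.147 -0.356 -0.002  0.157  0.076] p [ 563.2 -108.8  156. ] z [ 0.0291 -0.032  -0.9991] F [-0.4 -0.6 -0.7]
t 8.22 p [ 566.9 -109.2  156.9] xax [ 0.106 -0.994  0.037] zax [ 0.035 -0.033 -0.999] F [2.8 0.4 1.8] M [ 0.05 -0.07  0.03] w 63.7
[[  46.22669097 -167.03387847  156.94438611]]
```

View pics/wrist9.png

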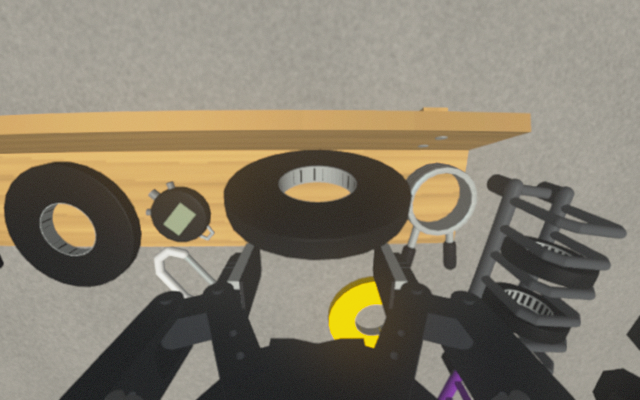

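```bash
python3 -m inch '[[0.5,1,-9,0,0],[0.5,0,-9,1,0]]' >/dev/null; python3 q.py; python3 -m inch '[[0.5,0,-6,1,0]]' >/dev/null;python3 q.py; python3 - <<'E'
from h import *
p=shot('wrist','wrist10.png'); s=st();print(sh([s['position']]))
E
```

```text
q [-0.2859  0.3319  1.6098 -0.0243  1.1524  1.1864] qd [ 0.08   0.143 -0.215 -0.005  0.083  0.075] p [ 586.3 -108.5  159.2] z [ 0.0395 -0.0347 -0.9986] F [ 0.8 -0.1 -0.1]
q [-0.2814  0.3407  1.596  -0.0243  1.155   1.1907] qd [ 0.049  0.096 -0.158 -0.004  0.034  0.045] p [ 593.6 -107.8  159.3] z [ 0.0418 -0.0352 -0.9985] F [-0.3 -0.2  0. ]
t 8.52 p [ 594.9 -107.9  159.2] xax [ 0.107 -0.993  0.04 ] zax [ 0.043 -0.035 -0.998] F [1.2 0.5 1.4] M [ 0.   -0.02  0.  ] w 63.9
[[  74.21749601 -168.55226029  159.18254313]]
```

View pics/wrist10.png

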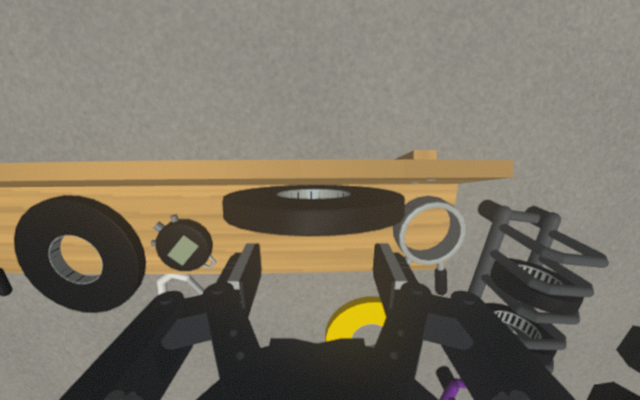

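```bash
python3 - <<'E'
from h import *
p=shot('wrist'); s=st()
im=cv2.cvtColor(p['frame'],cv2.COLOR_RGB2BGR)
for th,col in ((90,(0,0,255)),(100,(0,255,0)),(109,(255,0,255))):
  t=np.radians(th); piv=.09+.00455*np.cos(t)-.014*np.sin(t)
  for top in (1,0):
    for rr in (.06,.025):
        q=proj(p,disc(t,-.167,0,piv=piv,top=top,r=rr)); cv2.polylines(im,[np.int32(q)],True,col,1)
cv2.imwrite('pics/w11.png',im)
p=shot('side','side11.png'); im=cv2.cvtColor(p['frame'],cv2.COLOR_RGB2BGR)
cv2.imwrite('pics/s11.png',cv2.resize(im[140:320,280:480],None,fx=3,fy=3,interpolation=cv2.INTER_CUBIC))
E
```

```text
t 8.57 p [ 593.7 -107.8  158.8] xax [ 0.107 -0.993  0.039] zax [ 0.041 -0.035 -0.999] F [ 0.3 -0.2  0.6] M [-0.02 -0.   -0.03] w 64.3
```

View pics/w11.png

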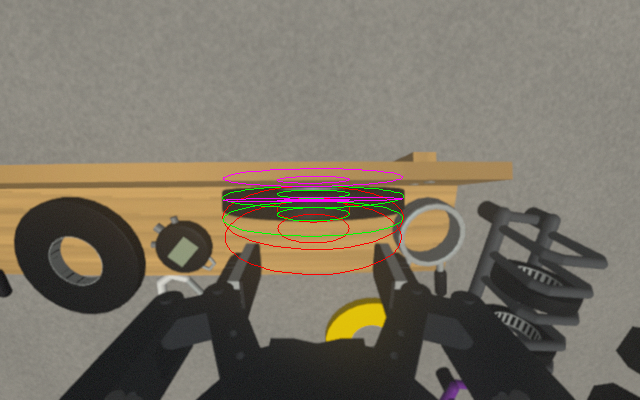

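View pics/s11.png

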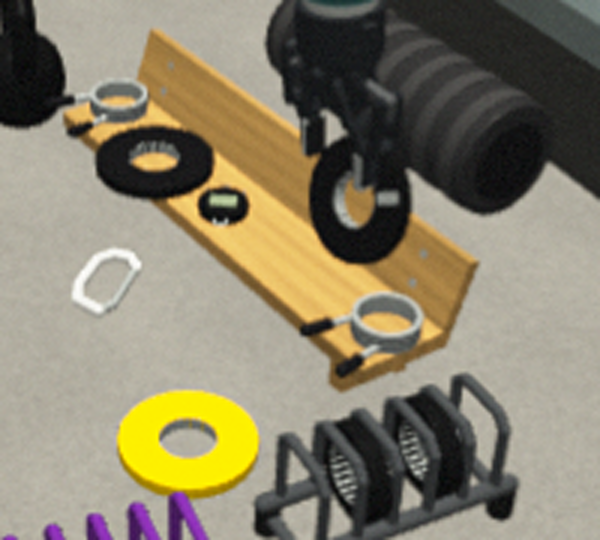

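```bash
python3 -m inch '[[0.5,0,15,0,0],[0.5,0,30,0,0],[0.5,0,40,-15,0],[0.5,0,20,-20,0]]' >/dev/null; python3 q.py; python3 - <<'E'
from h import *
p=shot('wrist','wrist12.png'); s=st();print(sh([s['position']]))
p=shot('side'); im=cv2.cvtColor(p['frame'],cv2.COLOR_RGB2BGR)
cv2.imwrite('pics/s12.png',cv2.resize(im[140:320,280:480],None,fx=3,fy=3,interpolation=cv2.INTER_CUBIC))
E
```

```text
q [-0.3637  0.1724  1.7685 -0.0199  1.1601  1.1033] qd [-0.208 -0.515  0.067  0.035  0.411 -0.225] p [ 483.6 -116.9  184.4] z [ 0.0315 -0.0316 -0.999 ] F [-0.6  0.1  0.1]
t 9.0 p [ 482.8 -117.5  188.6] xax [ 0.11  -0.993  0.038] zax [ 0.035 -0.034 -0.999] F [-3.2  0.4  1.3] M [0.   0.04 0.  ] w 64.1
[[ -38.29757254 -166.61725394  188.59835145]]
```

View pics/wrist12.png

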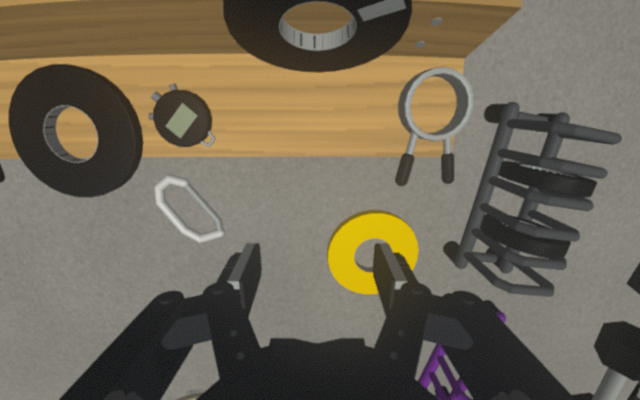

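View pics/s12.png

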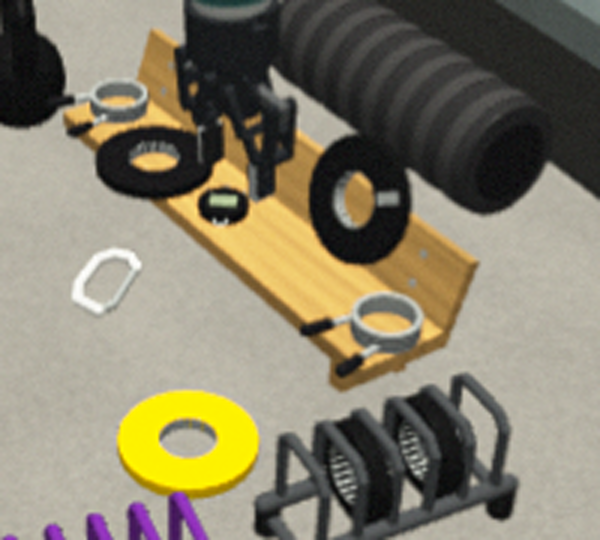

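```bash
python3 -m inch '[[0.5,-36,2,0,0],[0.5,-36,3,0,0],[0.5,-36,3,10,0],[0.5,-36,3,20,0],[0.5,-36,3,30,0],[0.5,-25,3,35,0],[0.5,0,3,35,0]]' >/dev/null; python3 q.py; python3 - <<'E'
from h import *
p=shot('wrist','wrist13.png'); s=st();print(sh([s['position']]))
E
```

```text
q [ 0.0512  0.2626  2.0267 -0.0585  0.7802  1.5639] qd [-0.04   0.57   0.589 -0.093 -1.196  0.029] p [463.8  78.3  59. ] z [ 0.0748 -0.0373 -0.9965] F [-0.9 -0.   2.5]
t 9.68 p [458.7  76.5  52.7] xax [ 0.097 -0.994  0.045] zax [ 0.062 -0.039 -0.997] F [-2.2 -0.6 -3.5] M [0.03 0.16 0.01] w 63.8
[[-42.32588078  28.8192428   52.71857758]]
```

View pics/wrist13.png

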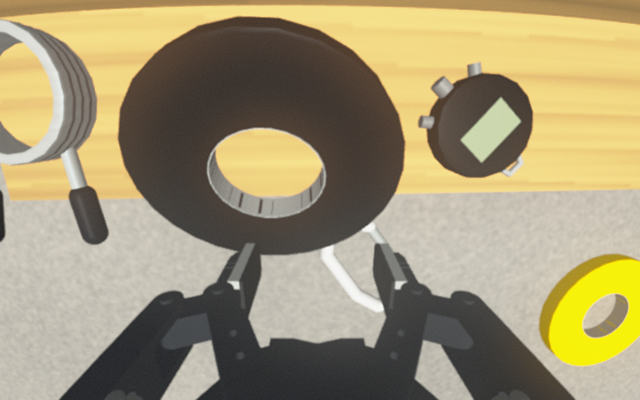

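```bash
python3 -m inch '[[0.5,0,0,-6,0],[0.5,0,0,-7,0],[0.5,0,0,-8,0]]' >/dev/null; python3 q.py; python3 - <<'E'
from h import *
p=shot('wrist','wrist14.png'); s=st();print(sh([s['position']]))
p=shot('side'); im=cv2.cvtColor(p['frame'],cv2.COLOR_RGB2BGR)
cv2.imwrite('pics/s14.png',cv2.resize(im[140:320,280:480],None,fx=3,fy=3,interpolation=cv2.INTER_CUBIC))
E
```

```text
q [ 0.052   0.2428  2.0107 -0.0575  0.8418  1.5596] qd [ 0.004 -0.155 -0.156  0.012  0.291 -0.012] p [453.7  77.5  71.7] z [ 0.0492 -0.0404 -0.998 ] F [ 0.4 -0.6  0.2]
t 9.98 p [455.6  77.5  73.8] xax [ 0.099 -0.994  0.045] zax [ 0.054 -0.04  -0.998] F [1.3 0.3 1. ] M [ 0.02  0.01 -0.02] w 64.1
[[-45.24610424  30.18006808  73.84308278]]
```

View pics/wrist14.png

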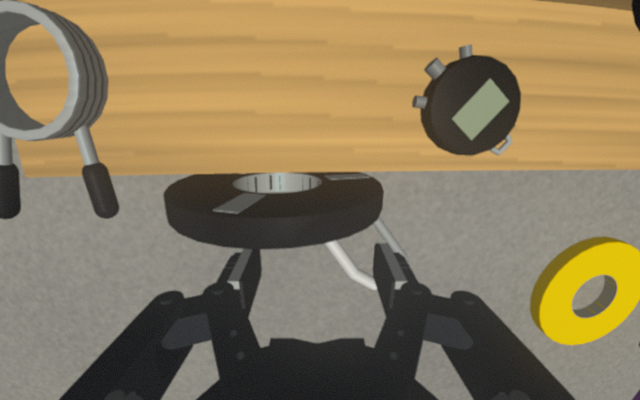

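View pics/s14.png

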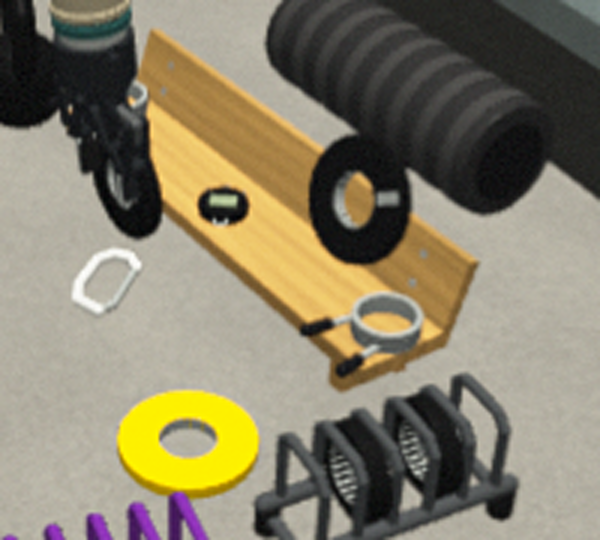

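```bash
python3 - <<'E'
from h import *
p=shot('wrist','wrist15.png'); s=st()
E
```

```text
t 10.08 p [455.8  77.3  73.1] xax [ 0.098 -0.994  0.045] zax [ 0.055 -0.04  -0.998] F [ 0.4 -0.4 -0.1] M [-0.04  0.01 -0.  ] w 64.1
```

View pics/wrist15.png

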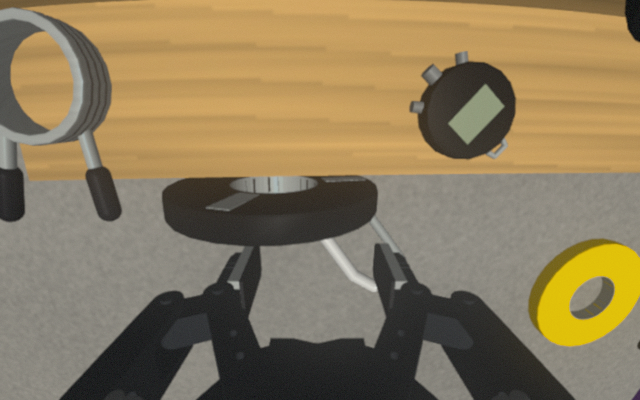

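```bash
python3 - <<'E'
from h import *
from scipy.optimize import least_squares
p=shot('wrist'); s=st()
im=cv2.cvtColor(p['frame'],cv2.COLOR_RGB2BGR)
cv2.imwrite('pics/w16.png',cv2.resize(im[160:260,140:410],None,fx=3,fy=3,interpolation=cv2.INTER_CUBIC))
rs=regions_of(p,'plate_b')
for r in rs: print(r['confidence'],r['bbox'])
p2=shot('side'); im=cv2.cvtColor(p2['frame'],cv2.COLOR_RGB2BGR)
cv2.imwrite('pics/s16.png',cv2.resize(im[150:230,290:350],None,fx=8,fy=8,interpolation=cv2.INTER_CUBIC))
p2=shot('top'); im=cv2.cvtColor(p2['frame'],cv2.COLOR_RGB2BGR)
cv2.imwrite('pics/t16.png',cv2.resize(im[140:230,240:360],None,fx=6,fy=6,interpolation=cv2.INTER_CUBIC))
E
```

```text
t 10.13 p [455.1  77.3  72.6] xax [ 0.099 -0.994  0.045] zax [ 0.054 -0.04  -0.998] F [-0.5 -0.8 -0.1] M [0.03 0.03 0.  ] w 63.9
0.97 [625.7, 0.5, 14.3, 41.3]
0.93 [529.6, 239.4, 110.3, 108.1]
0.56 [157.5, 174.4, 217.8, 69.7]
```

View pics/w16.png

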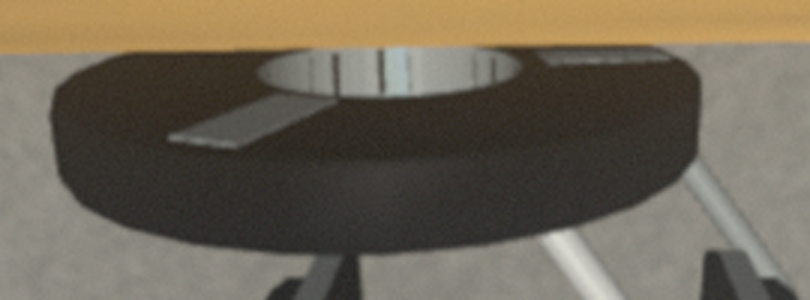

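View pics/s16.png

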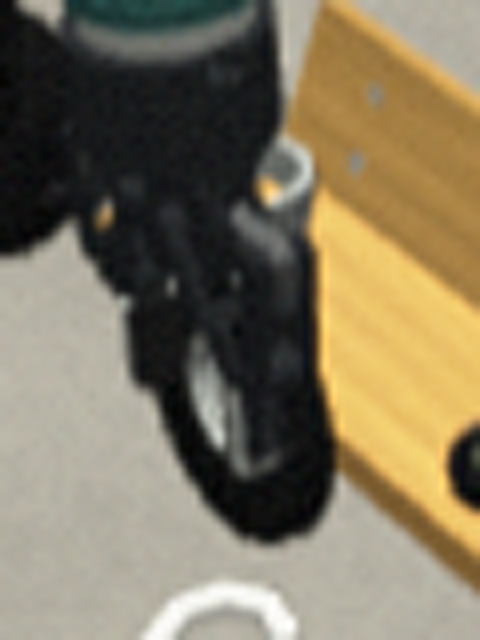

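View pics/t16.png

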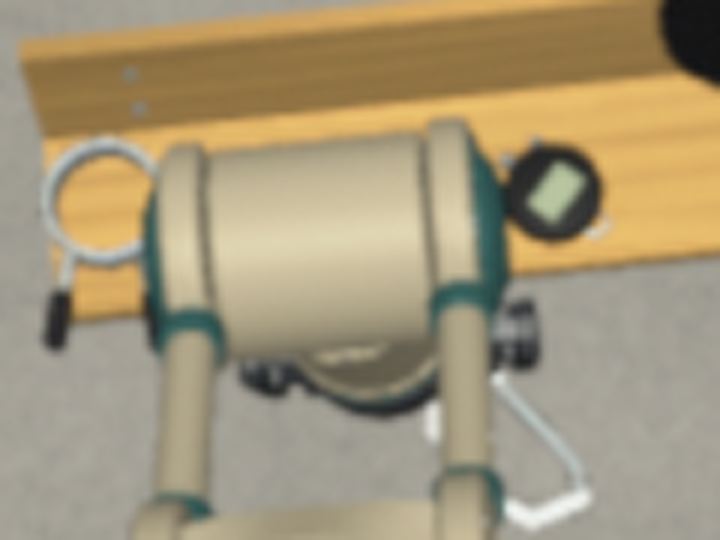

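```bash
cat > fitb.py <<'E'
from h import *
from scipy.optimize import least_squares
def plate(C,phi,yaw,r,off=0.):
    # normal of marked face pointing away from robot: horizontal dir at yaw, pitched by phi (positive=up)
    h=np.array([np.cos(yaw),np.sin(yaw),0]); n=np.cos(phi)*h+np.sin(phi)*UZ
    s=np.cross(UZ,h); u=np.cross(n,s)*-1; u=np.cross(s,n) if np.cross(s,n)[2]<0 else np.cross(s,n); u=u*np.sign(u[2]) if abs(u[2])>1e-6 else u
    a=np.linspace(0,2*np.pi,181)
    return C+n*off+r*(np.cos(a)[:,None]*u+np.sin(a)[:,None]*s)
if __name__=='__main__':
    p=shot('wrist'); st()
    def res(x):
        C=x[:3]; o=[]
        q=proj(p,plate(C,x[3],x[4],.06)); qp=proj(p,plate(C,x[3],x[4],.06,-.014)); h=proj(p,plate(C,x[3],x[4],.025))
        al=np.r_[q,qp]
        o+=[q[:,1].max()-213.3, al[:,0].min()-158, al[:,0].max()-373, al[:,1].max()-244.3, h[:,1].max()-192.3,h[:,0].min()-226,h[:,0].max()-313]
        o+=[(q[q[:,1].argmax(),0]-265)*.2]
        return o
    for ph0 in (-.3,.3):
        r=least_squares(res,[.48,.095,.06,ph0,PSI]); print(np.round(r.x[:3]*1000,1),np.round(np.degrees(r.x[3:]),1),r.cost,np.round(r.fun,1),sh(r.x[:3]))
E
python3 fitb.py
```

```text
t 10.33 p [453.3  77.5  70.9] xax [ 0.099 -0.994  0.045] zax [ 0.05  -0.04  -0.998] F [ 0.2  0.  -0.8] M [ 0.04 -0.04 -0.  ] w 63.9
[490.1 108.7  56.3] [-2.7  3.2] 2.5061862355614553 [-1.  -0.4 -0.4  1.3 -0.4  1.3 -0.5 -0.2] [[-7.81324808 57.62705118 56.31641035]]
[490.1 108.7  56.3] [-2.7  3.2] 2.5061863130248643 [-1.  -0.4 -0.4  1.3 -0.4  1.3 -0.5 -0.2] [[-7.81291349 57.62703827 56.3163463 ]]
```

```bash
python3 -m inch '[[0.5,0,6,-20,0],[0.7,0,0,-35,0],[0.9,0,0,-25,-7],[0.9,0,0,-10,-7],[0.9,0,0,0,-7],[0.9,0,0,0,-7],[0.9,0,0,0,-7],[0.9,0,0,0,-7],[0.9,0,0,0,-7],[0.9,0,0,0,-7],[0.9,0,0,0,-7],[0.9,0,0,0,-7]]' >/dev/null; python3 q.py; python3 - <<'E'
from h import *
p=shot('wrist','wrist17.png'); s=st();print(sh([s['position']]))
E
```

```text
q [ 0.0573  0.1164  1.8934 -0.0486  1.0871  0.2983] qd [-2.000e-03 -2.000e-03  4.000e-03 -0.000e+00 -1.000e-03 -1.486e+00] p [441.3  79.1 164.8] z [ 0.0475 -0.0403 -0.9981] F [-0.5 -0.4 -0.7]
t 11.38 p [441.2  79.1 164.8] xax [ 0.976 -0.213  0.055] zax [ 0.047 -0.04  -0.998] F [-0.1 -0.2 -0.1] M [0.01 0.03 0.02] w 81.1
[[-59.41623717  33.26590758 164.77544582]]
```

View pics/wrist17.png

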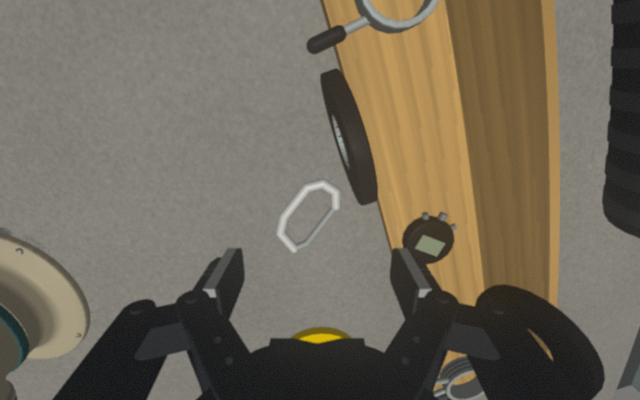

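```bash
python3 -m inch '[[0.9,17,-19,0,-7],[0.9,17,-15,0,-7],[0.9,0,0,0,0]]' >/dev/null; python3 q.py; python3 - <<'E'
from h import *
p=shot('wrist','wrist18.png'); s=st();print(sh([s['position']]))
E
```

```text
q [ 0.1123  0.1823  1.8089 -0.0511  1.1094  0.1104] qd [-0.016 -0.027  0.046 -0.025  0.036  0.086] p [480.1 107.2 165.3] z [ 0.0464 -0.0408 -0.9981] F [1.  0.5 1.1]
t 11.68 p [478.  106.3 165. ] xax [0.999 0.021 0.043] zax [ 0.044 -0.042 -0.998] F [-0.1  0.4 -0.1] M [0.04 0.04 0.02] w 81.2
[[-20.00403815  56.50890142 164.96995744]]
```

View pics/wrist18.png

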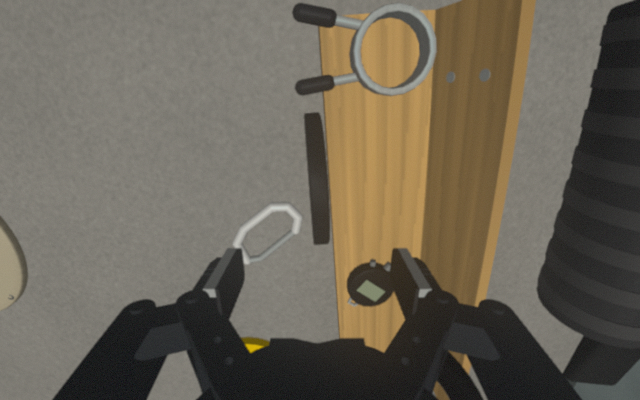

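```bash
python3 - <<'E'
from h import *
p=shot('wrist'); s=st()
g=cv2.cvtColor(p['frame'],cv2.COLOR_RGB2GRAY).astype(int)
for v in (130,150,170,180,190,210,230): print(v,g[v,298:336].tolist())
im=cv2.cvtColor(p['frame'],cv2.COLOR_RGB2BGR); cv2.imwrite('pics/w19.png',cv2.resize(im[100:260,270:360],None,fx=4,fy=4,interpolation=cv2.INTER_CUBIC))
for v in (130,180,230):
    X=onz(p,[[307,v],[328,v]],.12); print(np.round(X*1000,1))
E
```

```text
t 11.73 p [476.5 105.8 164.7] xax [0.999 0.021 0.041] zax [ 0.042 -0.043 -0.998] F [-0.4  0.2  0.3] M [0.02 0.03 0.02] w 80.8
130 [127, 124, 125, 123, 126, 130, 127, 121, 98, 66, 49, 50, 50, 48, 52, 52, 50, 48, 51, 50, 51, 52, 51, 50, 51, 50, 67, 107, 119, 102, 99, 125, 137, 136, 135, 134, 137, 138]
150 [125, 121, 123, 126, 126, 126, 128, 128, 125, 116, 82, 56, 48, 51, 53, 49, 51, 53, 53, 51, 51, 50, 49, 53, 51, 51, 53, 51, 62, 96, 112, 101, 113, 131, 138, 136, 136, 136]
170 [126, 128, 127, 126, 126, 124, 125, 126, 127, 130, 126, 96, 69, 55, 58, 61, 56, 58, 55, 56, 54, 54, 56, 56, 56, 57, 57, 55, 53, 52, 72, 105, 101, 110, 130, 140, 140, 138]
180 [129, 128, 126, 125, 127, 131, 129, 127, 126, 124, 129, 121, 89, 60, 58, 60, 61, 60, 67, 62, 62, 62, 62, 62, 61, 61, 61, 61, 60, 57, 59, 81, 110, 103, 120, 137, 140, 141]
190 [124, 123, 123, 126, 125, 124, 123, 122, 126, 124, 124, 124, 114, 84, 59, 58, 63, 60, 63, 63, 64, 63, 60, 62, 64, 63, 64, 64, 60, 64, 61, 65, 90, 99, 100, 127, 140, 142]
210 [142, 129, 118, 118, 123, 125, 124, 125, 128, 125, 124, 127, 125, 122, 99, 65, 54, 56, 56, 57, 54, 60, 53, 56, 56, 54, 55, 57, 52, 58, 57, 53, 63, 95, 112, 105, 123, 140]
230 [191, 181, 166, 148, 131, 124, 126, 126, 128, 125, 123, 124, 128, 129, 131, 124, 91, 59, 53, 51, 54, 53, 55, 52, 53, 55, 54, 48, 54, 54, 53, 53, 55, 79, 113, 122, 108, 113]
[[473.5 170.5 120. ]
 [487.4 170.7 120. ]]
[[473.8 135.9 120. ]
 [488.6 136.  120. ]]
[[474.1  96.2 120. ]
 [490.   96.2 120. ]]
```

View pics/w19.png

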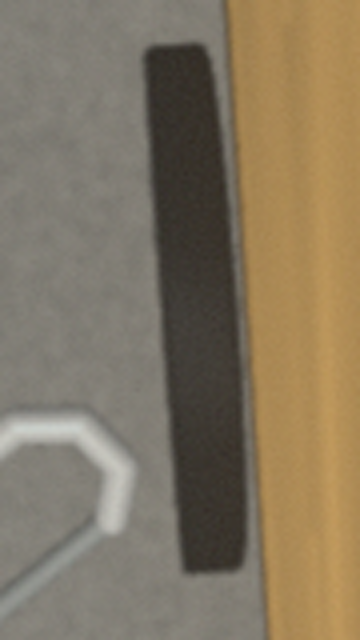

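```bash
python3 - <<'E'
from h import *
p=shot('wrist'); s=st()
print(np.round(onz(p,[[316,112],[322,245]],.06)*1000,1))
print(np.round(onz(p,[[313.2,214],[330.6,214]],.12)*1000,1), np.round(onz(p,[[311.5,195],[329.6,195]],.118)*1000,1))
e=proj(p,[np.array(s['position'])+np.array(p['c2w'][:3,0])*0]); print(e)
E
```

```text
t 11.78 p [475.8 105.5 164.6] xax [0.999 0.021 0.04 ] zax [ 0.041 -0.043 -0.998] F [-1.2  0.1 -0.2] M [0.03 0.01 0.02] w 81.0
[[480.  176.7  60. ]
 [488.7  45.5  60. ]]
[[477.  109.1 120. ]
 [489.9 109.1 120. ]] [[475.6 123.4 118. ]
 [488.8 123.4 118. ]]
[[313.27077889 251.93390047]]
```

```bash
python3 -m inch '[[0.5,4,-4,28,-2.5],[0.3,2,-3,28,0],[0.3,0,0,12,0]]' >/dev/null; python3 q.py; python3 - <<'E'
from h import *
p=shot('wrist','wrist20.png'); s=st()
E
```

```text
q [ 0.1157  0.2585  1.8983 -0.0595  0.9422  0.0929] qd [-0.026  0.138  0.193 -0.021 -0.348  0.022] p [484.9 108.6  98.7] z [ 0.0487 -0.0428 -0.9979] F [-1.1  0.2  0.3]
t 12.08 p [483.4 108.2  97.2] xax [0.997 0.058 0.042] zax [ 0.045 -0.043 -0.998] F [-0.7 -0.5 -0.9] M [-0.    0.04  0.04] w 55.9
```

View pics/wrist20.png

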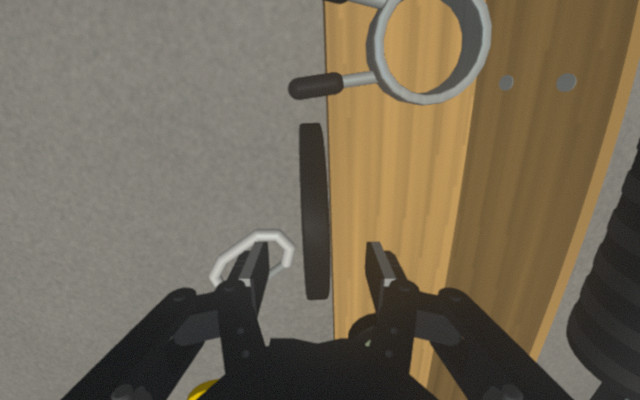

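```bash
python3 -m inch '[[-0.3,-1,0,6,0],[-0.6,0,0,0,0],[-1,0,0,1,0],[-1,0,0,0,0],[-1,0,0,0,0],[-1,0,0,0,0]]' 50 >/dev/null; python3 q.py; python3 - <<'E'
from h import *
p=shot('wrist','wrist21.png'); s=st()
E
```

```text
q [ 0.1122  0.2641  1.9169 -0.0611  0.9258  0.0978] qd [-0.002 -0.004  0.005  0.002 -0.001  0.004] p [479.  105.9  90. ] z [ 0.0408 -0.0445 -0.9982] F [ 0.7  0.7 -5.8]
t 12.63 p [479. 106.  90.] xax [0.998 0.051 0.038] zax [ 0.041 -0.044 -0.998] F [ 0.3  0.1 -5.2] M [-0.04  0.01  0.05] w 13.1
```

View pics/wrist21.png

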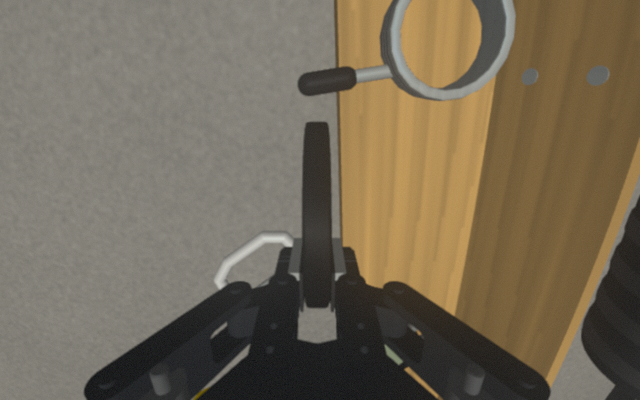

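```bash
python3 -m inch '[[-1,0,0,-15,0],[-1,0,0,-35,0],[-1,0,0,-41,0],[-1,0,0,-41,0],[-1,0,0,-41,0],[-1,0,0,-20,0],[-1,0,0,0,7],[-1,0,0,0,7]]' >/dev/null; python3 q.py; python3 - <<'E'
from h import *
p=shot('wrist','wrist22.png'); s=st()
E
```

```text
q [ 0.1335  0.0952  1.6026 -0.0485  1.4288  0.342 ] qd [ 0.004 -0.027 -0.04   0.002  0.028  1.485] p [464.3 114.7 286.3] z [ 0.0213 -0.0456 -0.9987] F [ 0.6 -0.3 -8.4]
t 13.35 p [464.5 114.7 286.5] xax [ 0.979 -0.204  0.031] zax [ 0.022 -0.045 -0.999] F [ 0.4 -0.8 -6. ] M [-0.01 -0.03  0.03] w 13.3
```

View pics/wrist22.png

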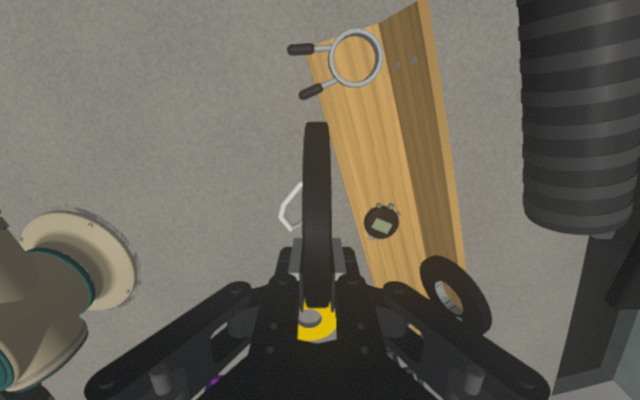

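```bash
python3 -m inch '[[-1,5,20,0,0],[-1,10,36,0,0],[-1,10,36,0,0],[-1,10,36,0,0],[-1,10,36,0,0],[-1,10,36,0,0],[-1,10,36,0,0],[-1,10,36,0,0],[-1,10,36,0,0],[-1,10,36,0,0],[-1,10,36,0,0],[-1,5,30,0,0],[-1,5,15,0,0],[-1,0,0,0,0]]' >/dev/null; python3 q.py; python3 - <<'E'
from h import *
p=shot('wrist','wrist23.png'); s=st()
E
```

```text
q [-0.7074  0.2759  1.3708 -0.0271  1.4809 -0.5427] qd [-0.02   0.016  0.029  0.013  0.034 -0.026] p [ 488.6 -339.4  286.2] z [-0.0069 -0.0295 -0.9995] F [ 0.2 -0.7 -8.1]
t 14.57 p [ 488.  -337.6  285.8] xax [ 0.987 -0.161 -0.004] zax [-0.009 -0.027 -1.   ] F [-0.1  0.6 -8.1] M [ 0.08 -0.02 -0.03] w 13.1
```

View pics/wrist23.png

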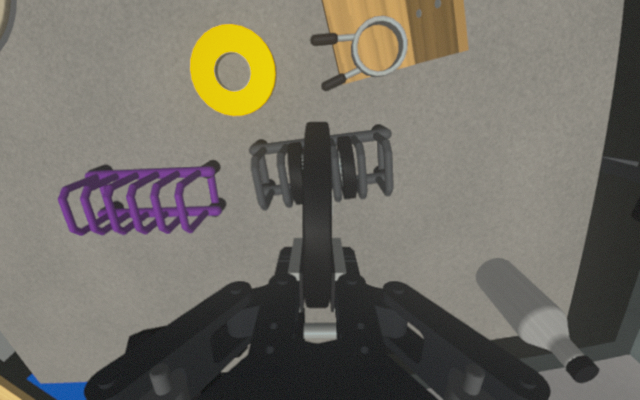

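```bash
python3 - <<'E'
from h import *
import pickle
p=shot('wrist'); s=st(); pickle.dump(dict(p),open('rack1.pkl','wb'))
im=cv2.cvtColor(p['frame'],cv2.COLOR_RGB2BGR); cv2.imwrite('pics/w24.png',cv2.resize(im[115:220,240:405],None,fx=4.8,fy=4.8,interpolation=cv2.INTER_CUBIC))
E
```

```text
t 14.62 p [ 488.  -335.4  286. ] xax [ 0.987 -0.161 -0.004] zax [-0.009 -0.025 -1.   ] F [ 0.7  1.1 -8.2] M [ 0.09  0.02 -0.  ] w 13.2
```

View pics/w24.png

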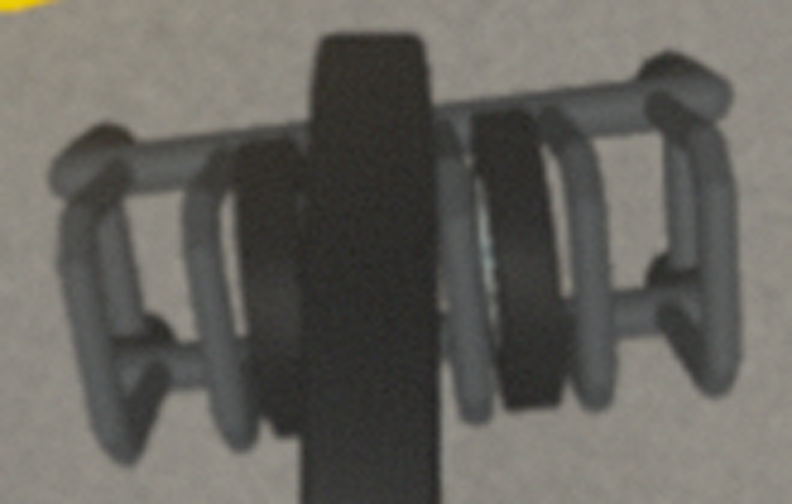

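```bash
cat > rackfit.py <<'E'
from h import *
from scipy.optimize import least_squares
def rackmodel(x0,y0,rho):
    c,s=np.cos(rho),np.sin(rho); Rz=np.array([[c,-s,0],[s,c,0],[0,0,1]]); o=np.array([x0,y0,0])
    L=[]
    for k in range(6):
        x=-.08+.032*k
        L.append(np.array([[x,-.032,.03],[x,-.032,.09],[x,-.018,.104],[x,.018,.104],[x,.032,.09],[x,.032,.03]]))
    for y in (-.032,.032): L.append(np.array([[-.085,y,.03],[.085,y,.03]]))
    return [l@Rz.T+o for l in L]
def fit(p,bars,rails):
    # bars: list (k, uv), rails: (sign, uv)
    B=onz(p,[b[1] for b in bars],.104); Rr=onz(p,[r[1] for r in rails],.030)
    def res(q):
        c,s=np.cos(q[2]),np.sin(q[2]); ex=np.array([c,s]); ey=np.array([-s,c])
        return np.r_[(B[:,:2]-q[:2])@ex-np.array([-.08+.032*b[0] for b in bars]), (Rr[:,:2]-q[:2])@ey-np.array([.032*r[0] for r in rails])]
    r=least_squares(res,[.49,-.355,0]); return r.x,r.fun*1000
E
python3 - <<'E'
from rackfit import *
import pickle
p=pickle.load(open('rack1.pkl','rb'))
cv=lambda x,y:[240+x/4.8,115+y/4.8]
bars=[(0,cv(78,230)),(0,cv(112,420)),(1,cv(203,215)),(1,cv(232,410)),(3,cv(460,230)),(3,cv(478,400)),(4,cv(585,210)),(4,cv(597,380)),(5,cv(712,180)),(5,cv(719,370))]
rails=[(1,cv(140,164)),(1,cv(620,108)),(-1,cv(180,365)),(-1,cv(640,312))]
q,f=fit(p,bars,rails); print(q[:2]*1000,np.degrees(q[2]),np.round(f,1))
im=cv2.cvtColor(p['frame'],cv2.COLOR_RGB2BGR); im=cv2.resize(im,None,fx=4.8,fy=4.8,interpolation=cv2.INTER_CUBIC)
for l in rackmodel(*q): cv2.polylines(im,[np.int32(proj(p,l)*4.8)],False,(0,255,0),2)
cv2.imwrite('pics/rk1.png',im[552:1056,1152:1944])
E
```

```text
[ 495.4021097  -351.66429007] -2.5414666771267402 [ 1.2  0.2  1.   0.1 -0.   0.4 -0.7 -0.4 -1.1 -0.7  0.4  0.3 -0.6  0. ]
```

View pics/rk1.png

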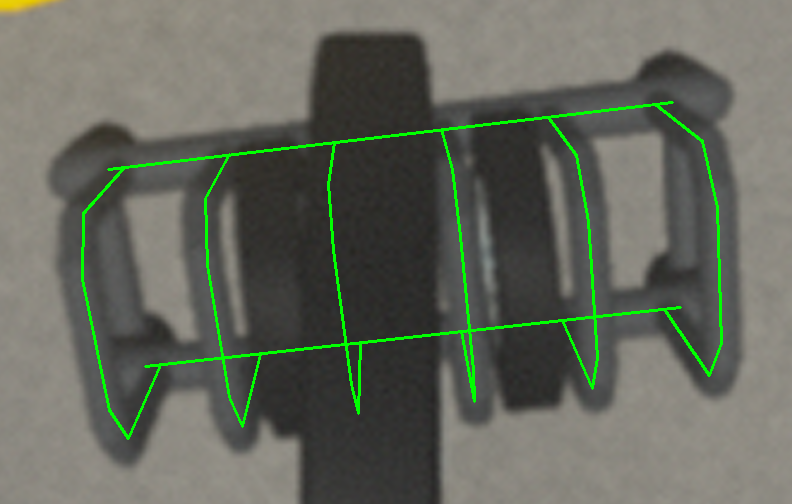

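```bash
cat > held.py <<'E'
from h import *
def rows(p,off,zt,yawt=0):
    M=np.linalg.inv(np.array(p['mount'])); a=np.linspace(0,2*np.pi,361); o=[]
    for xf in (-.007,.007):
        X=np.c_[np.full(361,xf),off+.06*np.cos(a),zt+.06*np.sin(a)]
        q=cv2.projectPoints(X,cv2.Rodrigues(M[:3,:3])[0],M[:3,3],np.array(p['K'],float),dist(p))[0][:,0]; o.append(q)
    return np.concatenate(o)
if __name__=='__main__':
    p=shot('wrist')
    g=cv2.cvtColor(p['frame'],cv2.COLOR_RGB2GRAY).astype(int)
    print(g[112:132,317].tolist()); print(g[295:318,317].tolist())
    for zt in (.027,.030,.033):
        for off in (-.008,-.004,0,.004):
            q=rows(p,off,zt); print(zt,off,np.round([q[:,1].min(),q[:,1].max(),q[:,0].min(),q[:,0].max()],1))
    cv2.imwrite('pics/held.png',cv2.resize(cv2.cvtColor(p['frame'],cv2.COLOR_RGB2BGR)[100:330,260:380],None,fx=2.5,fy=2.5))
E
python3 held.py
```

```text
[138, 137, 138, 140, 140, 136, 134, 138, 133, 110, 68, 53, 51, 52, 52, 53, 50, 50, 49, 47]
[43, 40, 36, 44, 38, 38, 39, 37, 42, 36, 39, 44, 68, 105, 127, 131, 134, 136, 135, 132, 132, 134, 134]
0.027 -0.008 [129.3 317.  298.9 329.5]
0.027 -0.004 [135.8 322.3 299.1 329.4]
0.027 0 [142.1 327.5 299.2 329.2]
0.027 0.004 [148.3 332.6 299.4 329.1]
0.03 -0.008 [128.9 313.4 299.2 329.2]
0.03 -0.004 [135.2 318.6 299.4 329.1]
0.03 0 [141.4 323.7 299.6 329. ]
0.03 0.004 [147.5 328.8 299.8 328.8]
0.033 -0.008 [128.4 309.9 299.6 328.9]
0.033 -0.004 [134.7 315.  299.8 328.8]
0.033 0 [140.8 320.1 300.  328.7]
0.033 0.004 [146.8 325.1 300.2 328.6]
```

View pics/held.png

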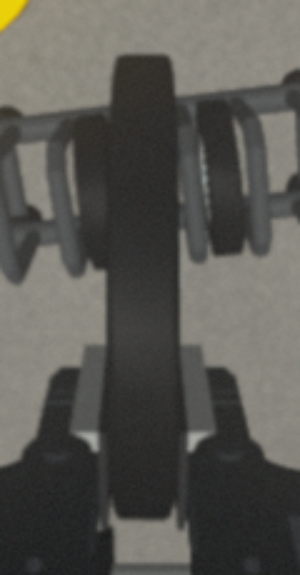

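```bash
python3 - <<'E'
from held import *
p=shot('wrist'); st()
for zt,(a,b) in ((.105,(112,245.5)),(.037,(122.5,300)),(.030,(122,307))):
    for off in np.arange(-.020,.001,.002):
        q=rows(p,off,zt); print(zt,round(off,3),np.round([q[:,1].min()-a,q[:,1].max()-b],1))
E
```

```text
t 14.72 p [ 488.4 -333.6  287.2] xax [ 0.987 -0.159 -0.003] zax [-0.007 -0.025 -1.   ] F [ 0.1  0.3 -6.8] M [-0.    0.02  0.01] w 13.1
0.105 -0.02 [-5.5 -5.9]
0.105 -0.018 [-3.1 -3.9]
0.105 -0.016 [-0.7 -1.9]
0.105 -0.014 [1.6 0.1]
0.105 -0.012 [4. 2.]
0.105 -0.01 [6.3 4. ]
0.105 -0.008 [8.6 6. ]
0.105 -0.006 [10.9  7.9]
0.105 -0.004 [13.2  9.8]
0.105 -0.002 [15.5 11.8]
0.105 -0.0 [17.8 13.7]
0.037 -0.02 [-13.8 -10.1]
0.037 -0.018 [-10.5  -7.5]
0.037 -0.016 [-7.3 -4.9]
0.037 -0.014 [-4.1 -2.3]
0.037 -0.012 [-0.9  0.3]
0.037 -0.01 [2.2 2.8]
0.037 -0.008 [5.3 5.4]
0.037 -0.006 [8.4 7.9]
0.037 -0.004 [11.5 10.4]
0.037 -0.002 [14.5 12.9]
0.037 -0.0 [17.5 15.4]
0.03 -0.02 [-13.   -9.6]
0.03 -0.018 [-9.6 -6.9]
0.03 -0.016 [-6.2 -4.2]
0.03 -0.014 [-2.9 -1.6]
0.03 -0.012 [0.4 1.1]
0.03 -0.01 [3.7 3.7]
0.03 -0.008 [6.9 6.4]
0.03 -0.006 [10.1  9. ]
0.03 -0.004 [13.2 11.6]
0.03 -0.002 [16.4 14.2]
0.03 -0.0 [19.4 16.7]
```

```bash
python3 -m inch '[[-1,0,0,0,7],[-1,0,0,0,7],[-1,0,0,0,7],[-1,0,0,0,7],[-1,0,0,0,7],[-1,0,0,0,7],[-1,0,0,0,7],[-1,0,0,0,7],[-1,0,0,0,7],[-1,0,0,0,7],[-1,0,0,0,7],[-1,0,0,0,7],[-1,0,0,0,7],[-1,0,0,0,7],[-1,0,0,0,7],[-1,0,0,0,7],[-1,0,0,0,7],[-1,0,0,0,7],[-1,0,0,0,7],[-1,0,0,0,7]]' >/dev/null; python3 -m inch '[[-1,0,0,0,7],[-1,0,0,0,7],[-1,0,0,0,7],[-1,0,0,0,0]]' >/dev/null; python3 q.py; python3 - <<'E'
from h import *
p=shot('wrist','wrist25.png'); s=st()
x=R.from_quat(np.roll(s['ee_rot'],-1)).as_matrix()[:,0]; print(np.degrees(np.arctan2(x[1],x[0])))
E
```

```text
q [-0.6403  0.23    1.4166 -0.004   1.5022  2.3915] qd [ 0.028 -0.019  0.019  0.01   0.007 -0.092] p [ 486.6 -277.8  293.3] z [-0.0082  0.0011 -1.    ] F [ 0.2 -0.3 -6.5]
t 16.77 p [ 486.7 -277.6  293.4] xax [-0.993 -0.114  0.008] zax [-0.008  0.002 -1.   ] F [ 0.2  0.4 -7.9] M [0.1  0.05 0.01] w 13.3
-173.4570726137657
```

View pics/wrist25.png

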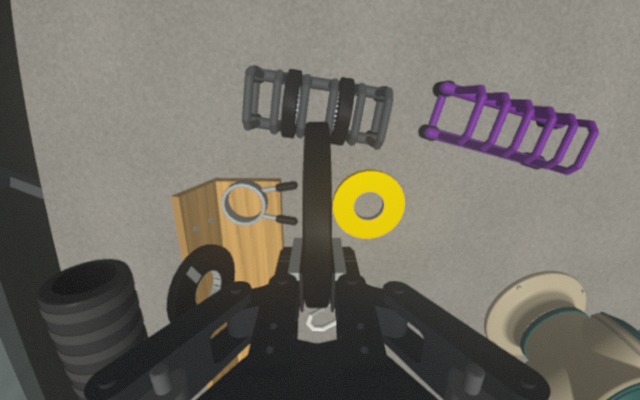

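```bash
python3 -m inch '[[-1,0,0,0,5],[-1,0,0,0,4.5],[-1,-25,-21,0,0],[-1,-25,-21,0,0],[-1,-18,-18,0,0],[-1,-4,-6,0,0],[-1,0,-2,0,0]]' >/dev/null; python3 q.py; python3 - <<'E'
from h import *
import pickle
p=shot('wrist','wrist26.png'); s=st(); pickle.dump(dict(p),open('rack2.pkl','wb'))
x=R.from_quat(np.roll(s['ee_rot'],-1)).as_matrix()[:,0]; print(np.degrees(np.arctan2(x[1],x[0])))
im=cv2.cvtColor(p['frame'],cv2.COLOR_RGB2BGR); cv2.imwrite('pics/w26.png',im)
E
```

```text
q [-6.5470e-01  3.7790e-01  1.2035e+00 -1.0000e-04  1.5726e+00  2.5097e+00] qd [-0.022  0.04  -0.042 -0.003 -0.006 -0.066] p [ 556.5 -339.7  292.8] z [-0.0098  0.0074 -0.9999] F [-1.   0.8 -6.2]
t 17.4 p [ 556.1 -339.9  292.6] xax [-1.     0.024  0.01 ] zax [-0.01   0.007 -1.   ] F [ 1.2 -1.2 -7.1] M [ 0.04 -0.13 -0.05] w 12.9
178.64500774786208
```

View pics/w26.png

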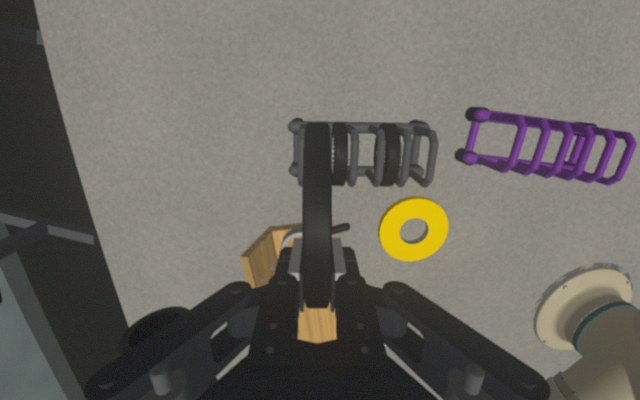

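```bash
python3 - <<'E'
from rackfit import *
import pickle
p=pickle.load(open('rack2.pkl','rb'))
im=cv2.cvtColor(p['frame'],cv2.COLOR_RGB2BGR); im=cv2.resize(im,None,fx=5,fy=5,interpolation=cv2.INTER_CUBIC)
cv2.imwrite('pics/rk2a.png',im[560:960,1400:2200])
for l in rackmodel(.4954,-.3517,np.radians(-2.54)): cv2.polylines(im,[np.int32(proj(p,l)*5)],False,(0,255,0),2)
cv2.imwrite('pics/rk2.png',im[560:960,1400:2200])
E
```

```text
(no output)
```

View pics/rk2.png

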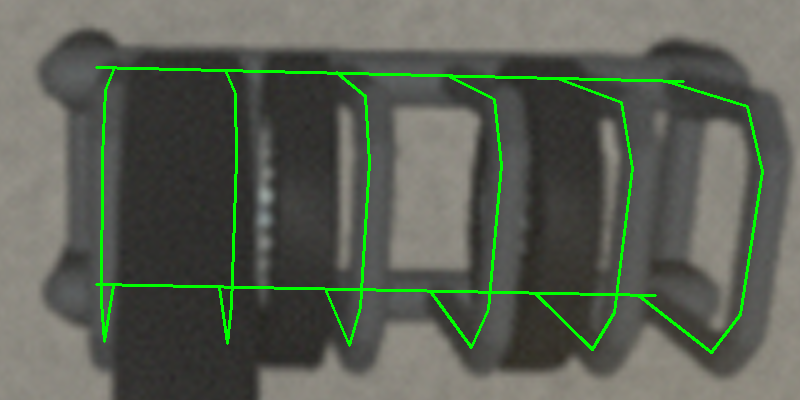

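View pics/rk2a.png

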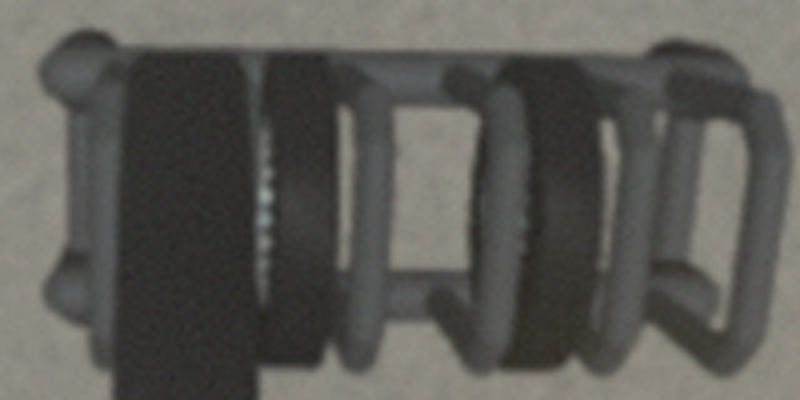

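```bash
python3 -m inch '[[-1,-2,-2,20,1.2],[-1,-1,-2,30,0],[-1,0,-1,20,0],[-1,0,0,0,0]]' >/dev/null; python3 q.py; python3 - <<'E'
from h import *
s=st()
x=R.from_quat(np.roll(s['ee_rot'],-1)).as_matrix()[:,0]; print(np.degrees(np.arctan2(x[1],x[0])))
E
```

```text
q [-6.5600e-01  4.0380e-01  1.3301e+00  5.0000e-04  1.4185e+00  2.5217e+00] qd [ 0.01  -0.031 -0.005  0.007  0.051 -0.013] p [ 556.8 -340.8  223.4] z [-0.0083  0.007  -0.9999] F [-0.5  0.8 -8.8]
t 17.73 p [ 556.8 -340.8  223.4] xax [-0.999  0.036  0.009] zax [-0.008  0.007 -1.   ] F [-0.5  0.8 -8.8] M [ 0.24  0.12 -0.01] w 13.3
177.92926202285818
```

```bash
python3 -m inch '[[-1,-2,-1,8,0.5],[-1,-1,0,5,0]]' >/dev/null; python3 q.py; python3 - <<'E'
from h import *
p=shot('wrist'); im=cv2.cvtColor(p['frame'],cv2.COLOR_RGB2BGR); s=st()
cv2.imwrite('pics/w27.png',cv2.resize(im[90:320,250:450],None,fx=2.6,fy=2.6,interpolation=cv2.INTER_CUBIC))
p=shot('side'); im=cv2.cvtColor(p['frame'],cv2.COLOR_RGB2BGR)
cv2.imwrite('pics/s27.png',cv2.resize(im[180:340,340:480],None,fx=3.6,fy=3.6,interpolation=cv2.INTER_CUBIC))
E
```

```text
q [-6.5360e-01  4.1190e-01  1.3463e+00  9.0000e-04  1.3945e+00  2.5310e+00] qd [ 0.018  0.011  0.058  0.003 -0.099 -0.004] p [ 558.8 -340.2  211.5] z [-0.0083  0.0074 -0.9999] F [-0.7  1.2 -7. ]
t 17.95 p [ 559.1 -340.   211.4] xax [-0.999  0.043  0.008] zax [-0.008  0.008 -1.   ] F [ 0.5 -0.4 -7.5] M [0.07 0.02 0.02] w 12.7
```

View pics/w27.png

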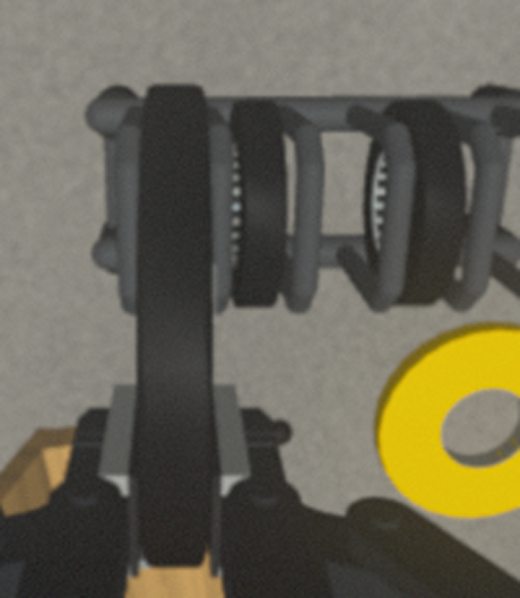

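View pics/s27.png

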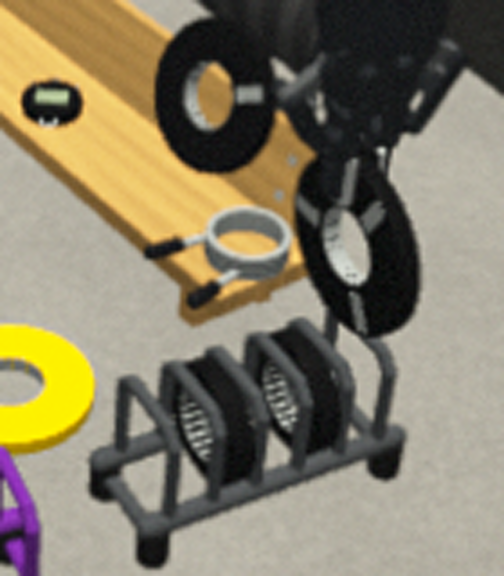

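```bash
python3 -m inch '[[-1,0,-1,18,0],[-1,0,-1,20,0],[-1,0,-1,15,0]]' >/dev/null; python3 q.py;  python3 -m inch '[[-1,0,-1,10,0],[-1,0,0,8,0]]' >/dev/null; python3 q.py
```

```text
q [-6.5650e-01  4.3770e-01  1.4161e+00 -8.0000e-04  1.2834e+00  2.5260e+00] qd [-0.016  0.101  0.232 -0.009 -0.356 -0.02 ] p [ 561.8 -345.6  167. ] z [ 0.003  -0.0033 -1.    ] F [-2.1  0.2 -5.6]
q [-6.5790e-01  4.5020e-01  1.4408e+00 -1.7000e-03  1.2453e+00  2.5241e+00] qd [ 0.001  0.062  0.133 -0.003 -0.201 -0.003] p [ 561.7 -347.1  149.4] z [ 0.0032 -0.0045 -1.    ] F [-0.6 -1.3 -6.8]
```

```bash
python3 -m inch '[[-1,2,4,8,0],[-1,0,2,7,0]]' >/dev/null; python3 q.py;  python3 -m inch '[[-1,0,0,6,0],[-1,0,0,4,0]]' >/dev/null; python3 q.py
```

```text
q [-6.5240e-01  4.5440e-01  1.4724e+00 -1.4000e-03  1.2061e+00  2.5302e+00] qd [ 0.028  0.051  0.123 -0.005 -0.22   0.03 ] p [ 560.9 -341.8  134.7] z [ 0.0062 -0.0063 -1.    ] F [-0.1 -0.  -7.2]
q [-6.5140e-01  4.6230e-01  1.4868e+00 -8.0000e-04  1.1827e+00  2.5304e+00] qd [ 0.005  0.035  0.061 -0.002 -0.104  0.002] p [ 561.5 -341.2  124.3] z [ 0.0074 -0.0065 -1.    ] F [-1.3 -0.2 -6.4]
```

```bash
python3 -m inch '[[-1,1,0,4,0]]' >/dev/null; python3 q.py;  python3 -m inch '[[-1,1,0,3,0]]' >/dev/null; python3 q.py; python3 -m inch '[[-1,0,0,2,0]]' >/dev/null; python3 q.py
```

```text
q [-6.5200e-01  4.6440e-01  1.4940e+00 -6.0000e-04  1.1722e+00  2.5295e+00] qd [-0.007  0.025  0.093  0.002 -0.129 -0.011] p [ 561.1 -341.2  120.2] z [ 0.0084 -0.0071 -0.9999] F [ 0.   0.9 -6.9]
q [-6.5290e-01  4.6400e-01  1.4972e+00 -1.2000e-03  1.1649e+00  2.5285e+00] qd [-0.011 -0.009  0.035 -0.005 -0.073 -0.012] p [ 561.3 -342.4  119.3] z [ 0.0116 -0.0103 -0.9999] F [-2.9 -1.  14. ]
q [-6.5300e-01  4.6370e-01  1.4980e+00 -1.5000e-03  1.1629e+00  2.5283e+00] qd [ 0.002 -0.003  0.006 -0.003 -0.016 -0.001] p [ 561.4 -342.7  119.3] z [ 0.0126 -0.0114 -0.9999] F [-3.8  4.3  2.7]
```

```bash
python3 -m inch '[[-0.5,0,0,0,0],[-0.2,0,0,0,0],[-0.1,0,0,0,0],[-0.1,0,0,-5,0]]' >/dev/null; python3 q.py; python3 - <<'E'
from h import *
p=shot('wrist'); im=cv2.cvtColor(p['frame'],cv2.COLOR_RGB2BGR); s=st()
cv2.imwrite('pics/w28.png',cv2.resize(im[90:320,220:450],None,fx=2.5,fy=2.5,interpolation=cv2.INTER_CUBIC))
p=shot('side'); im=cv2.cvtColor(p['frame'],cv2.COLOR_RGB2BGR)
cv2.imwrite('pics/s28.png',cv2.resize(im[180:340,340:480],None,fx=3.6,fy=3.6,interpolation=cv2.INTER_CUBIC))
E
```

```text
q [-6.5310e-01  4.5610e-01  1.4865e+00 -1.2000e-03  1.1703e+00  2.5284e+00] qd [ 0.001 -0.066 -0.101  0.001  0.129 -0.   ] p [ 564.7 -345.1  128.5] z [ 0.0221 -0.0183 -0.9996] F [-0.1 -0.4  0.2]
t 19.38 p [ 565.5 -345.8  130.4] xax [-0.999  0.039 -0.025] zax [ 0.025 -0.02  -0.999] F [-0.1  0.8  0.4] M [-0.02  0.03  0.05] w 38.5
```

View pics/w28.png

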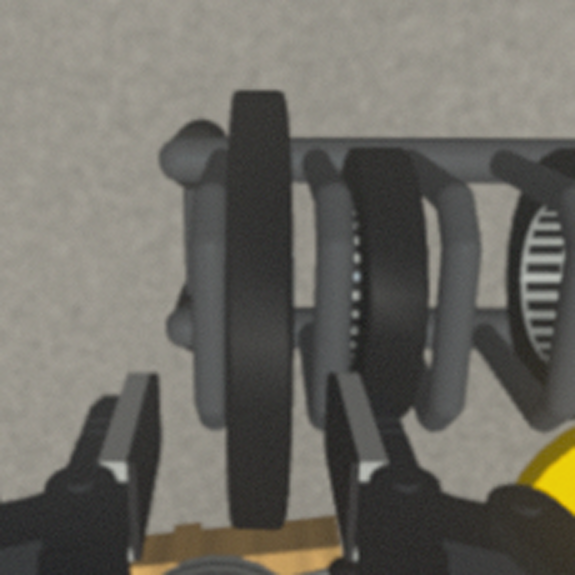

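View pics/s28.png

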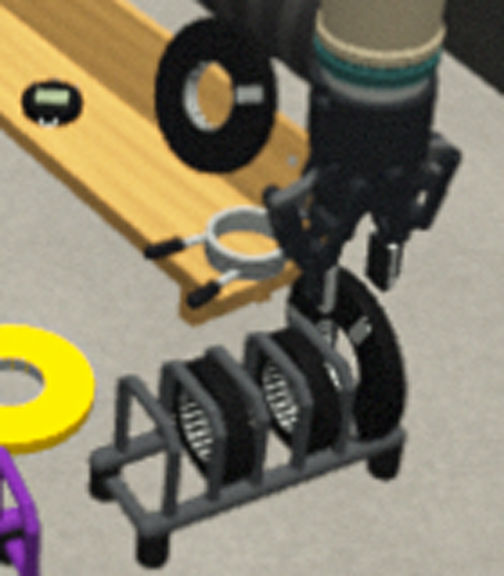

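```bash
python3 -m inch '[[-0.1,4,0,-15,0],[-0.1,2,0,-30,0],[-0.1,0,0,-40,0],[-0.1,0,0,-40,-7],[-0.1,0,0,-30,-7],[0.5,0,0,-20,-7],[0.5,0,0,0,-7],[0.5,0,0,0,-7],[0.5,0,0,0,-7],[0.5,0,0,0,-7],[0.5,0,0,0,-7],[0.5,0,0,0,-7],[0.5,0,0,0,-7],[0.5,0,0,0,-7],[0.5,0,0,0,-7],[0.5,0,0,0,-7],[0.5,0,0,0,-7],[0.5,0,0,0,-7],[0.5,0,0,0,-7],[0.5,0,0,0,-7]]' >/dev/null; python3 q.py; python3 - <<'E'
from h import *
p=shot('wrist','w29.png'); s=st()
p=shot('side'); im=cv2.cvtColor(p['frame'],cv2.COLOR_RGB2BGR)
cv2.imwrite('pics/s29.png',cv2.resize(im[180:340,340:480],None,fx=3.6,fy=3.6,interpolation=cv2.INTER_CUBIC))
E
```

```text
q [-6.5820e-01  3.4250e-01  1.1937e+00 -4.0000e-04  1.5593e+00  3.9610e-01] qd [ 0.000e+00 -1.000e-03 -3.000e-03  1.000e-03 -3.000e-03 -1.485e+00] p [ 557.6 -343.6  320. ] z [ 0.0362 -0.0285 -0.9989] F [-0.2 -0.9 -0.2]
t 21.15 p [ 557.6 -343.6  320. ] xax [ 0.496 -0.867  0.043] zax [ 0.036 -0.028 -0.999] F [-0.4 -0.6  0.5] M [-0.01  0.05 -0.02] w 64.0
```

View pics/w29.png

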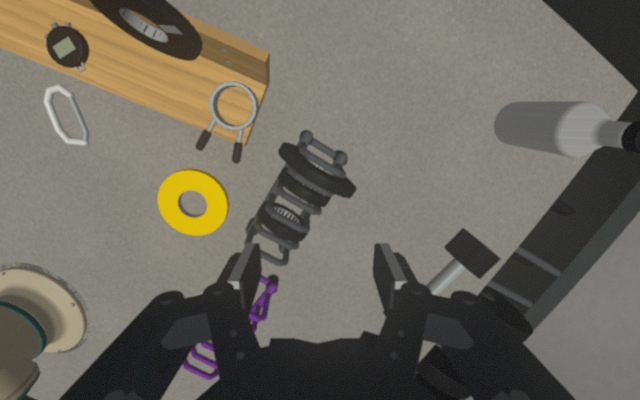

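View pics/s29.png

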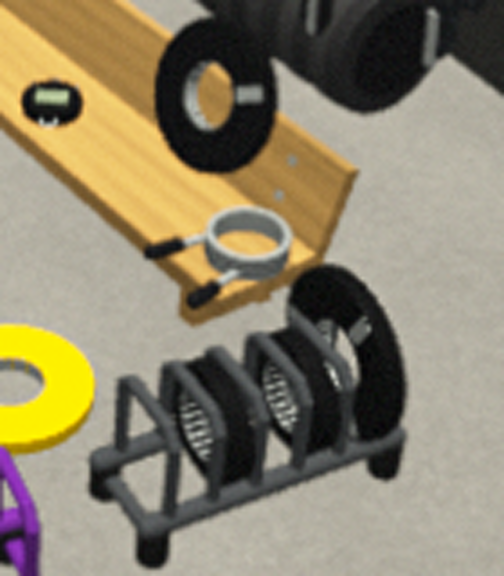

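```bash
python3 -m inch '[[0.5,-28,-23,0,0],[0.5,-31,-26,0,0],[0.5,-31,-26,0,0],[0.5,-31,-26,0,0],[0.5,-31,-26,0,0],[0.5,-15,-13,0,0],[0.5,0,0,0,-7],[0.5,0,0,0,-7],[0.5,0,0,0,-7],[0.5,0,0,0,-7],[0.5,0,0,0,-7],[0.5,0,0,0,-7],[0.5,0,0,0,-7],[0.5,0,0,0,-7],[0.5,0,0,0,-6],[0.5,0,0,0,0]]' >/dev/null; python3 q.py; python3 - <<'E'
from h import *
import pickle
p=shot('wrist','w30.png'); s=st(); print(sh([s['position']])); pickle.dump(dict(p),open('pa.pkl','wb'))
E
```

```text
q [-0.2998  0.2796  1.2971 -0.0158  1.516  -0.308 ] qd [ 0.001 -0.001 -0.002  0.003 -0.002  0.104] p [ 603.8 -120.   315.1] z [ 0.042  -0.0295 -0.9987] F [ 0.2 -0.1  0.1]
t 22.58 p [ 603.8 -120.   315.1] xax [0.999 0.006 0.042] zax [ 0.042 -0.03  -0.999] F [-0.3  0.9 -0.1] M [-0.03 -0.02  0.05] w 64.0
[[  81.77109732 -181.57952634  315.14921185]]
```

View pics/w30.png

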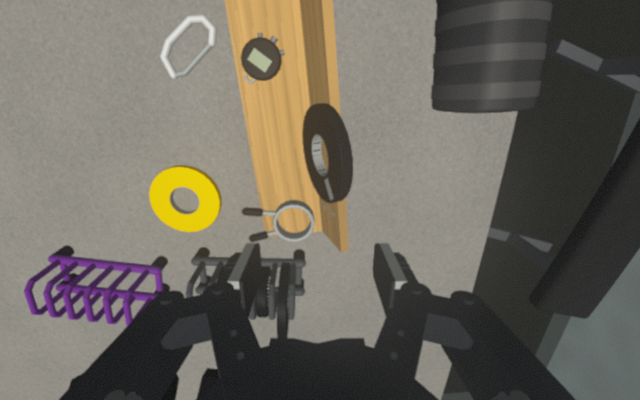

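```bash
python3 - <<'E'
from h import *
import pickle
from scipy.optimize import least_squares
p=pickle.load(open('pa.pkl','rb')); im=cv2.cvtColor(p['frame'],cv2.COLOR_RGB2BGR)
g=cv2.cvtColor(im,cv2.COLOR_BGR2GRAY).astype(int)
def q(x): return np.concatenate([proj(p,disc(x[1],x[0],0,piv=x[2],top=t)) for t in (1,0)])
def res(x):
    a=q(x); return [a[:,0].min()-303,a[:,0].max()-353.5,a[:,1].min()-103,a[:,1].max()-202,(x[1]-np.radians(109))*20]
r=least_squares(res,[-.167,np.radians(109),.075]); print(r.x[0]*1000,np.degrees(r.x[1]),r.x[2]*1000,np.round(r.fun,1))
for t in (1,0):
    for rr in (.06,.025): cv2.polylines(im,[np.int32(proj(p,disc(r.x[1],r.x[0],0,piv=r.x[2],top=t,r=rr)))],True,(0,255,0) if t else (255,0,255),1)
cv2.imwrite('pics/pafit.png',cv2.resize(im[80:230,240:400],None,fx=4,fy=4))
t=r.x[1]; e1=-np.cos(t)*N2+np.sin(t)*UZ; nn=np.sin(t)*N2+np.cos(t)*UZ
c=N2*(FRONT+r.x[2])+S2*r.x[0]+UZ*.065+e1*.06+nn*.007; top=c+e1*.06
print('centre',np.round(c*1000,1),'top',np.round(top*1000,1), 'ring mid',np.round((c+e1*.0425)*1000,1))
E
```

```text
-167.4159269819967 109.2759278683048 76.26898996717469 [-0.   0.  -0.4  0.4  0.1]
centre [ 623.1 -103.8  119.3] top [ 642.8 -101.8  176. ] ring mid [ 637.1 -102.4  159.4]
```

View pics/pafit.png

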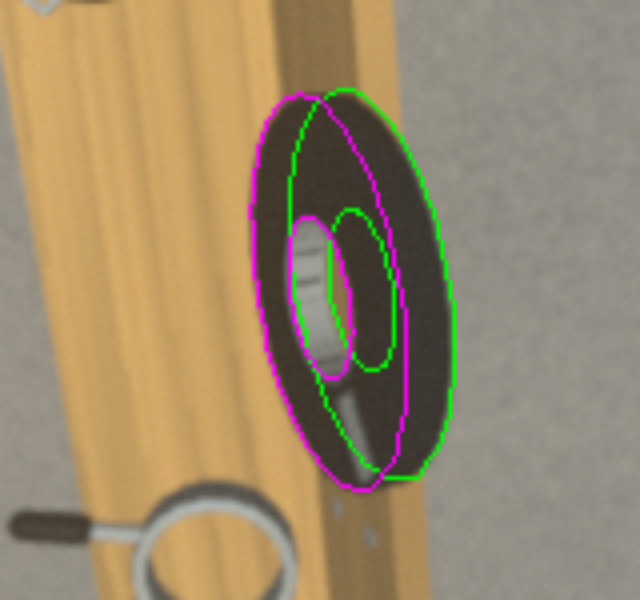

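```bash
python3 -m inch '[[0.5,14,-9,20,-5.6],[0.5,12,-8,35,0],[0.5,0,0,25,0],[0.5,0,0,0,0]]' >/dev/null; python3 q.py; python3 - <<'E'
from h import *
p=shot('wrist','w31.png'); s=st(); print(sh([s['position']]))
x=R.from_quat(np.roll(s['ee_rot'],-1)).as_matrix()[:,0]; print(np.degrees(np.arctan2(x[1],x[0])))
E
```

```text
q [-0.2611  0.3467  1.3868 -0.0187  1.3504 -0.3444] qd [ 0.015 -0.009 -0.059  0.018  0.026  0.052] p [ 635.2 -104.8  237.4] z [ 0.051  -0.0325 -0.9982] F [-0.8  0.9 -0.5]
t 22.97 p [ 636.1 -104.9  239.6] xax [0.995 0.088 0.051] zax [ 0.054 -0.033 -0.998] F [ 0.2 -0.2  0.1] M [ 0.05  0.   -0.03] w 63.9
[[ 115.50188916 -169.84248468  239.63577426]]
5.053357669688119
```

View pics/w31.png

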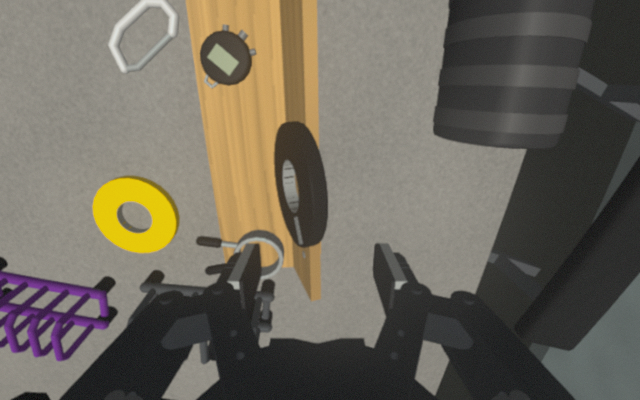

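```bash
python3 -m inch '[[0.5,-2,-3,30,0],[0.5,-2,-2,30,0],[0.5,0,0,15,0]]' >/dev/null; python3 q.py; python3 - <<'E'
from h import *
p=shot('wrist','w32.png'); s=st(); print(sh([s['position']]))
E
```

```text
q [-0.2581  0.3831  1.4951 -0.0198  1.1848 -0.3298] qd [-0.009  0.113  0.19  -0.006 -0.361  0.035] p [ 641.7 -104.6  172.6] z [ 0.0714 -0.0378 -0.9967] F [-0.4  0.4  0.1]
t 23.27 p [ 640.7 -104.5  170.4] xax [0.995 0.079 0.065] zax [ 0.068 -0.037 -0.997] F [-0.8 -0.3 -1.3] M [ 0.03  0.06 -0.04] w 64.2
[[ 120.09184921 -169.93495678  170.35896239]]
```

View pics/w32.png

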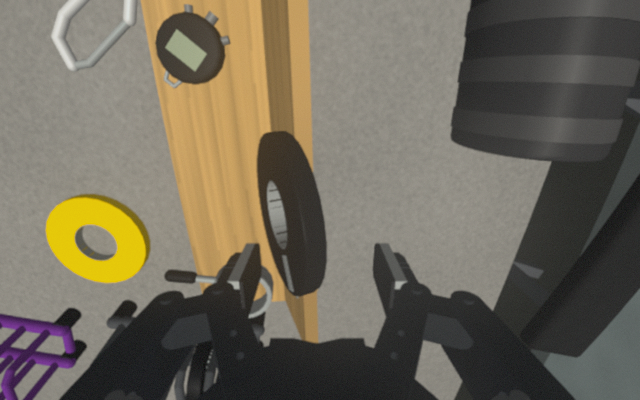

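```bash
python3 -m inch '[[0.2,-5,-3,12,0.5],[-0.1,-2,0,6,0],[-0.25,0,0,2,0]]' >/dev/null; python3 q.py; python3 - <<'E'
from h import *
p=shot('wrist','w33.png'); s=st(); print(sh([s['position']]))
E
```

```text
q [-0.2592  0.3885  1.5346 -0.0206  1.1368 -0.3145] qd [ 0.     0.007  0.014  0.005 -0.028  0.019] p [ 637.3 -104.2  154.4] z [ 0.0742 -0.039  -0.9965] F [0.9 0.1 0. ]
t 23.57 p [ 637.4 -104.2  154.4] xax [0.995 0.065 0.072] zax [ 0.074 -0.039 -0.996] F [0.5 0.  1.4] M [ 0.02  0.05 -0.03] w 32.0
[[ 116.85063309 -169.28005501  154.43319654]]
```

View pics/w33.png

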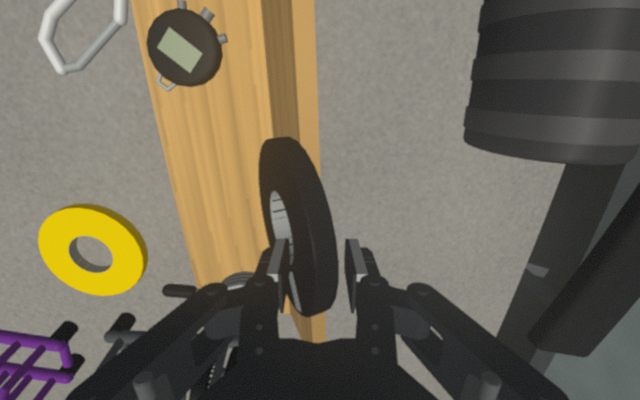

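```bash
python3 -m inch '[[-0.25,-7,0,0,-1],[-0.25,-8,0,0,-1],[-0.3,-8,0,0,0]]' >/dev/null; python3 q.py; python3 - <<'E'
from h import *
p=shot('wrist','w34.png'); s=st(); print(sh([s['position']]))
E
```

```text
q [-0.273   0.3547  1.5826 -0.0192  1.1127 -0.3663] qd [-0.064 -0.148  0.219  0.002 -0.097 -0.058] p [ 617.5 -107.3  157.1] z [ 0.0834 -0.0413 -0.9957] F [0.4 0.3 1.1]
t 23.87 p [ 615.2 -107.3  156.9] xax [0.992 0.102 0.076] zax [ 0.081 -0.041 -0.996] F [-2.   0.  -0.9] M [ 0.    0.12 -0.03] w 29.9
[[  94.44684878 -170.08765818  156.94509947]]
```

View pics/w34.png

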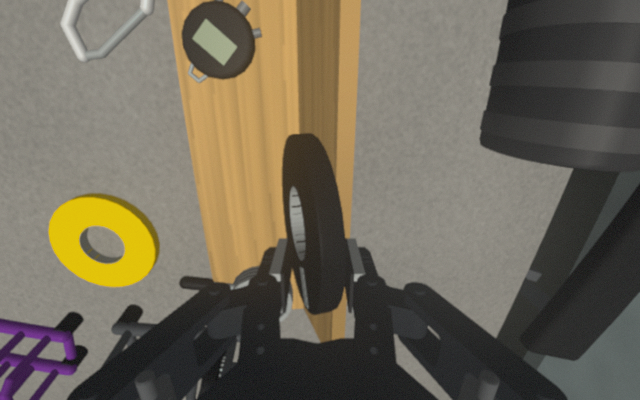

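```bash
python3 -m inch '[[-0.35,-7,0,1,0],[-0.4,-7,0,1,0]]' >/dev/null; python3 q.py; python3 - <<'E'
from h import *
p=shot('wrist','w35.png'); s=st(); print(sh([s['position']]))
E
```

```text
q [-0.2834  0.3337  1.6208 -0.0191  1.0952 -0.3755] qd [-0.06  -0.11   0.212  0.007 -0.12  -0.057] p [ 601.  -109.2  155.2] z [ 0.0834 -0.042  -0.9956] F [-0.6 -0.2 -0. ]
t 24.08 p [ 599.  -109.1  154.7] xax [0.992 0.101 0.076] zax [ 0.08  -0.042 -0.996] F [-3.5 -0.2 -0.9] M [0.02 0.15 0.01] w 25.7
[[  78.08370241 -170.20509733  154.67287474]]
```

View pics/w35.png

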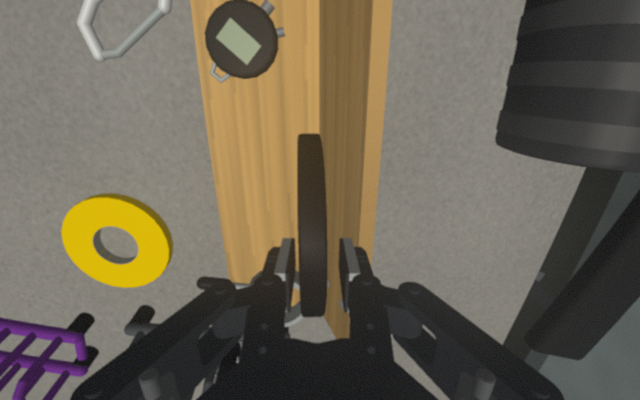

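```bash
python3 -m inch '[[-0.6,0,0,1,0],[-1,0,0,1,0],[-1,0,0,0,0],[-1,0,0,0,0],[-1,0,0,0,0]]' 50 >/dev/null; python3 q.py; python3 - <<'E'
from h import *
p=shot('wrist','w36.png'); s=st(); print(sh([s['position']]))
g=cv2.cvtColor(p['frame'],cv2.COLOR_RGB2GRAY).astype(int); print(g[110:145,316].tolist()); print(g[295:330,316].tolist())
E
```

```text
q [-0.285   0.3312  1.628  -0.021   1.0959 -0.3757] qd [ 0.    -0.001 -0.003 -0.001  0.002  0.001] p [ 596.4 -109.5  153.8] z [ 0.0777 -0.0422 -0.9961] F [-0.3  0.8  2. ]
t 24.55 p [ 596.4 -109.5  153.8] xax [0.992 0.101 0.073] zax [ 0.078 -0.042 -0.996] F [ 0.1 -0.5  2. ] M [0.03 0.15 0.02] w 13.1
[[  75.54830747 -170.29917247  153.83900714]]
[159, 160, 158, 161, 158, 158, 158, 160, 159, 159, 159, 158, 158, 158, 159, 156, 160, 160, 156, 158, 158, 160, 158, 145, 101, 60, 47, 48, 46, 52, 51, 48, 48, 51, 47]
[37, 35, 35, 35, 39, 39, 35, 34, 39, 40, 42, 38, 35, 40, 35, 35, 40, 36, 37, 36, 39, 33, 43, 72, 110, 125, 126, 128, 130, 129, 132, 130, 129, 131, 131]
```

View pics/w36.png

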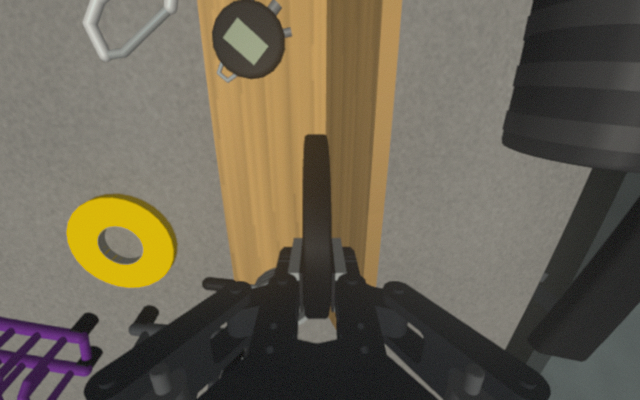

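```bash
python3 -m inch '[[-1,0,0,-15,0],[-1,0,0,-35,0],[-1,0,0,-41,0],[-1,0,0,-41,0],[-1,0,0,-10,0],[-1,0,0,0,0]]' >/dev/null; python3 q.py; python3 - <<'E'
from h import *
s=st(); print(sh([s['position']])); p=shot('wrist','w37.png')
E
```

```text
q [-0.2796  0.2401  1.4145 -0.0183  1.4253 -0.3776] qd [ 0.002 -0.01  -0.027  0.001 -0.004  0.001] p [ 581.3 -101.6  289.2] z [ 0.0543 -0.0344 -0.9979] F [ 0. -0. -5.]
t 25.05 p [ 581.3 -101.6  289.2] xax [0.994 0.101 0.051] zax [ 0.054 -0.034 -0.998] F [ 0. -0. -5.] M [0.04 0.04 0.01] w 13.4
[[  61.33085835 -160.90437987  289.2231012 ]]
```

View pics/w37.png

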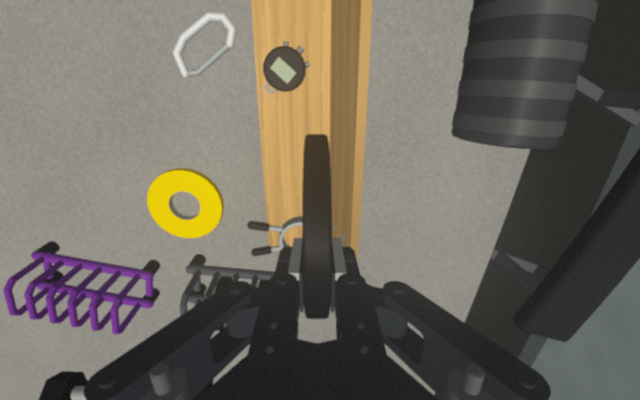

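```bash
python3 -m inch '[[-1,-14,18,0,1],[-1,-19,25,0,1],[-1,-19,25,0,1],[-1,-19,25,0,1],[-1,-19,25,0,1],[-1,-19,25,0,1],[-1,-19,25,0,1],[-1,-19,25,0,1],[-1,-12,16,0,0],[-1,-4,6,0,0]]' >/dev/null; python3 q.py; python3 - <<'E'
from h import *
import pickle
p=shot('wrist','w38.png'); s=st(); pickle.dump(dict(p),open('rack3.pkl','wb'))
x=R.from_quat(np.roll(s['ee_rot'],-1)).as_matrix()[:,0]; print(np.degrees(np.arctan2(x[1],x[0])))
E
```

```text
q [-0.8017  0.1712  1.5787  0.0088  1.373  -0.7648] qd [-0.184  0.029  0.041  0.033 -0.014 -0.161] p [ 412.2 -321.5  258.5] z [ 0.0193 -0.0075 -0.9998] F [ 0.5  1.3 -4.6]
t 25.98 p [ 411.8 -321.8  258. ] xax [ 0.999 -0.039  0.018] zax [ 0.018 -0.007 -1.   ] F [-0.7 -1.3 -5. ] M [-0.1   0.12 -0.02] w 13.1
-2.2286554301312593
```

View pics/w38.png

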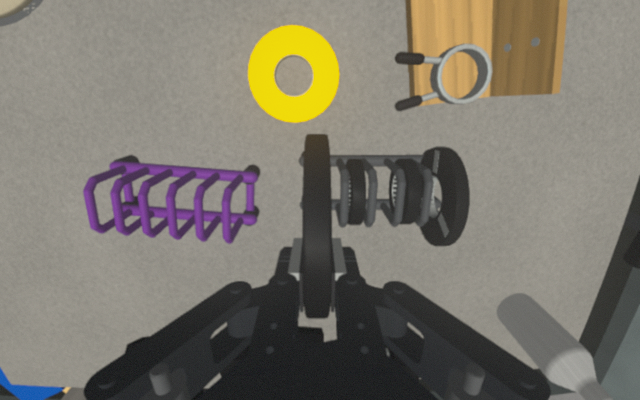

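```bash
python3 -m inch '[[-1,10,13,0,0],[-1,8,12,10,0],[-1,1,2,20,0],[-1,0,0,5,0],[-1,0,0,0,0]]' >/dev/null; python3 q.py; python3 - <<'E'
from h import *
p=shot('wrist'); im=cv2.cvtColor(p['frame'],cv2.COLOR_RGB2BGR); s=st()
cv2.imwrite('pics/w39.png',cv2.resize(im[90:320,230:480],None,fx=2.6,fy=2.6,interpolation=cv2.INTER_CUBIC))
E
```

```text
q [-0.8109  0.2482  1.5854  0.0135  1.3024 -0.774 ] qd [0.014 0.026 0.035 0.009 0.007 0.005] p [ 431.1 -346.   215. ] z [ 0.0134  0.0049 -0.9999] F [-0.2  0.6 -4.2]
t 26.45 p [ 430.7 -345.4  215. ] xax [ 0.999 -0.04   0.012] zax [ 0.013  0.006 -1.   ] F [ 0.1  0.9 -5.1] M [-0.03  0.07  0.03] w 13.4
```

View pics/w39.png

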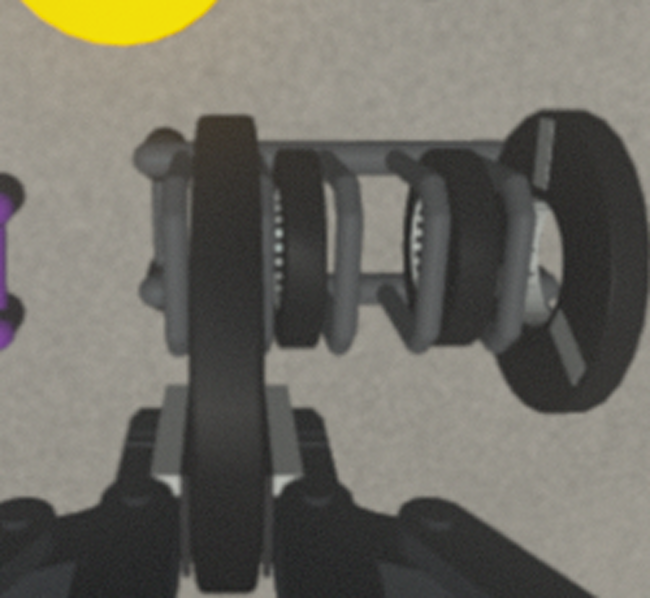

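```bash
python3 -m inch '[[-1,0,5,12,0],[-1,0,3,14,0],[-1,0,1,14,0]]' >/dev/null; python3 q.py;  python3 -m inch '[[-1,0,0,10,0]]' >/dev/null; python3 q.py
```

```text
q [-0.8177  0.2808  1.6351  0.0138  1.2166 -0.7859] qd [ 0.002  0.128  0.252 -0.001 -0.38  -0.015] p [ 432.7 -353.3  178.1] z [ 0.0158  0.0021 -0.9999] F [-1.8  0.1 -2.8]
q [-0.8167  0.2886  1.6514  0.0138  1.1934 -0.7858] qd [ 0.014  0.08   0.175 -0.005 -0.261  0.003] p [ 432.7 -352.5  167.7] z [ 0.0149  0.0028 -0.9999] F [ 0.1  0.2 -4. ]
```

```bash
python3 -m inch '[[-1,-2,0,12,0],[-1,-1,0,12,0]]' >/dev/null; python3 q.py;  python3 -m inch '[[-1,0,0,10,0],[-1,0,0,4,0]]' >/dev/null; python3 q.py
```

```text
q [-0.818   0.3047  1.6919  0.0152  1.1344 -0.7897] qd [ 0.001  0.109  0.221  0.013 -0.357 -0.013] p [ 431.3 -351.5  144.1] z [ 0.0173  0.0016 -0.9998] F [ 0.7  0.3 -4.7]
q [-0.816   0.3181  1.7141  0.0164  1.1    -0.7895] qd [ 0.01   0.033  0.059  0.006 -0.107 -0.   ] p [ 431.6 -349.9  128.9] z [ 0.0171  0.0031 -0.9998] F [-0.4 -0.1 -4. ]
```

```bash
python3 -m inch '[[-1,-1,2,5,0]]' >/dev/null; python3 q.py;  python3 -m inch '[[-1,0,1,4,0]]' >/dev/null; python3 q.py;python3 -m inch '[[-1,0,0,3,0]]' >/dev/null; python3 q.py;python3 -m inch '[[-1,0,0,3,0]]' >/dev/null; python3 q.py
```

```text
q [-0.8188  0.3233  1.7199  0.0172  1.0881 -0.7935] qd [-0.043  0.072  0.082 -0.004 -0.153 -0.052] p [ 431.3 -351.4  124. ] z [ 0.0181  0.0029 -0.9998] F [ 0.3 -0.1 -4.1]
q [-0.8199  0.3283  1.7241  0.0172  1.0788 -0.795 ] qd [-0.005  0.053  0.041  0.013 -0.11  -0.016] p [ 431.5 -352.5  119.9] z [ 0.0183  0.0026 -0.9998] F [ 0.4  0.5 -4.2]
q [-0.8201  0.3304  1.7253  0.0159  1.0709 -0.795 ] qd [ 0.001  0.005  0.005 -0.004 -0.034  0.006] p [ 432.5 -354.4  118.3] z [ 0.0205 -0.0015 -0.9998] F [-3.4  0.7 22.9]
q [-0.8202  0.3304  1.7254  0.0159  1.0698 -0.7944] qd [-0.001 -0.002  0.004 -0.002 -0.017  0.002] p [ 432.7 -354.7  118.3] z [ 0.0211 -0.0022 -0.9998] F [-6.   7.7 25.3]
```

```bash
python3 -m inch '[[-0.6,0,0,0,0],[-0.3,0,0,0,0],[-0.1,0,0,-1,0],[-0.1,0,0,-4,0]]' >/dev/null; python3 q.py; python3 - <<'E'
from h import *
p=shot('wrist'); im=cv2.cvtColor(p['frame'],cv2.COLOR_RGB2BGR); s=st()
cv2.imwrite('pics/w40.png',cv2.resize(im[90:320,230:480],None,fx=2.6,fy=2.6,interpolation=cv2.INTER_CUBIC))
p=shot('side'); im=cv2.cvtColor(p['frame'],cv2.COLOR_RGB2BGR)
cv2.imwrite('pics/s40.png',cv2.resize(im[180:340,340:480],None,fx=3.6,fy=3.6,interpolation=cv2.INTER_CUBIC))
E
```

```text
q [-0.8206  0.3212  1.7127  0.0167  1.0825 -0.7943] qd [-0.001 -0.059 -0.081 -0.     0.118 -0.   ] p [ 435.  -357.1  127.8] z [ 0.028  -0.0084 -0.9996] F [ 1.1 -0.3  1.1]
t 27.83 p [ 435.5 -357.6  128.9] xax [ 0.999 -0.034  0.03 ] zax [ 0.029 -0.01  -1.   ] F [0.2 1.  1. ] M [-0.   -0.02 -0.05] w 38.7
```

View pics/w40.png

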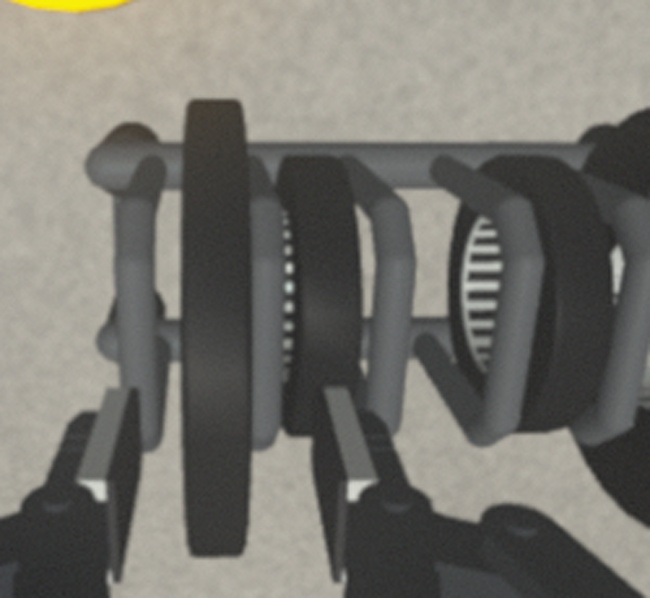

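View pics/s40.png

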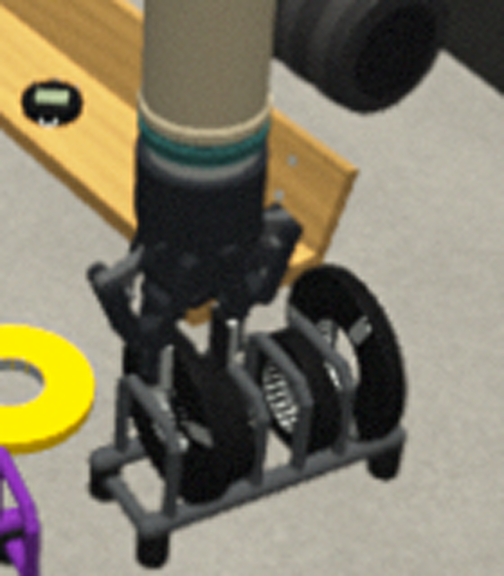

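Released. Now I withdraw straight up, then verify both plates.

```bash
python3 -m inch '[[-0.1,-2,0,-12,0],[-0.1,-1,0,-30,0],[-0.1,0,0,-40,0],[-0.1,0,0,-40,0],[-0.1,0,0,-40,0],[-0.1,-30,0,-10,0],[-0.1,-30,0,0,0],[-0.1,-25,0,0,0],[-0.1,0,0,0,0]]' >/dev/null; python3 q.py; python3 - <<'E'
from h import *
import pickle
p=shot('wrist'); im=cv2.cvtColor(p['frame'],cv2.COLOR_RGB2BGR); s=st(); pickle.dump(dict(p),open('fin.pkl','wb'))
cv2.imwrite('pics/w41.png',im)
p=shot('side'); im=cv2.cvtColor(p['frame'],cv2.COLOR_RGB2BGR)
cv2.imwrite('pics/s41.png',cv2.resize(im[180:340,340:480],None,fx=3.6,fy=3.6,interpolation=cv2.INTER_CUBIC))
p=shot('top'); im=cv2.cvtColor(p['frame'],cv2.COLOR_RGB2BGR)
cv2.imwrite('pics/t41.png',cv2.resize(im[120:240,170:490],None,fx=2.4,fy=2.4,interpolation=cv2.INTER_CUBIC))
E
```

```text
q [-0.9573  0.0974  1.5517  0.0169  1.4676 -0.9289] qd [ 0.018  0.01  -0.04   0.053 -0.043  0.021] p [ 341.2 -353.4  306. ] z [ 0.0281 -0.0107 -0.9995] F [-0.5  0.5 -0.2]
t 28.68 p [ 343.2 -353.8  306.1] xax [ 0.999 -0.03   0.031] zax [ 0.031 -0.011 -0.999] F [ 0.1 -0.3  0.8] M [ 0.01 -0.05 -0.01] w 38.6
```

View pics/w41.png

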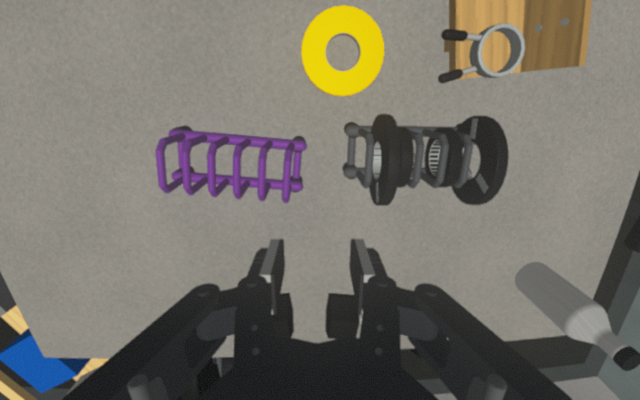

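View pics/s41.png

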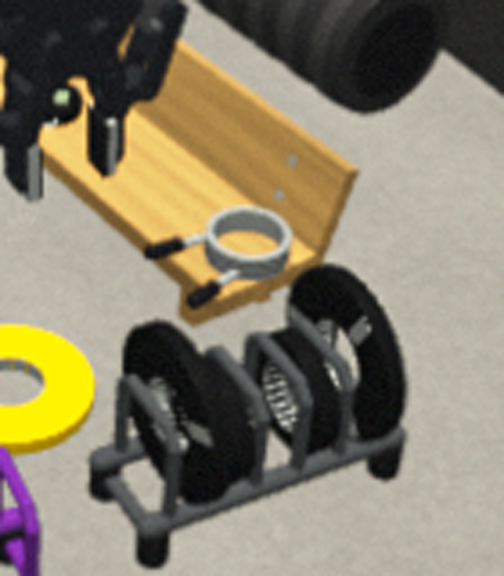

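View pics/t41.png

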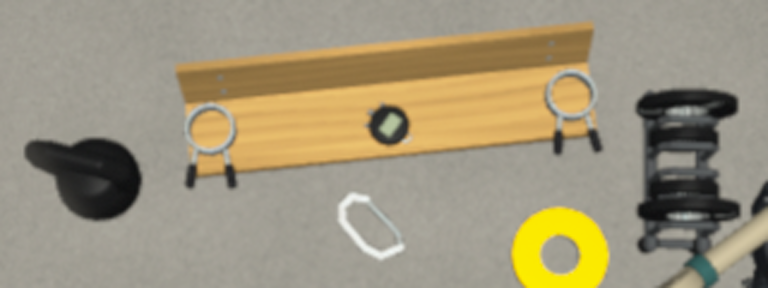

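```bash
cat > fin.py <<'E'
from rackfit import *
import sys,pickle
p=pickle.load(open('fin.pkl','rb')); im=cv2.cvtColor(p['frame'],cv2.COLOR_RGB2BGR)
im=cv2.resize(im,None,fx=4.5,fy=4.5,interpolation=cv2.INTER_CUBIC); a=im.copy()
rk=(.495,-.351,np.radians(-2.54))
for l in rackmodel(*rk): cv2.polylines(a,[np.int32(proj(p,l)*4.5)],False,(0,255,0),1)
c,s=np.cos(rk[2]),np.sin(rk[2]); ex=np.array([c,s,0]); ey=np.array([-s,c,0]); t=np.linspace(0,2*np.pi,73)
for xs in (-.064,.064):
    for o,col in ((-.007,(255,0,255)),(.007,(0,255,255))):
        X=np.array([rk[0],rk[1],.09])+ex*(xs+o)+.06*(np.cos(t)[:,None]*ey+np.sin(t)[:,None]*UZ)
        cv2.polylines(a,[np.int32(proj(p,X)*4.5)],True,col,1)
r=(slice(470,940),slice(1500,2330))
cv2.imwrite('pics/f1.png',cv2.resize(im[r],(780,442))); cv2.imwrite('pics/f2.png',cv2.resize(a[r],(780,442)))
E
python3 fin.py
```

```text
(no output)
```

View pics/f1.png

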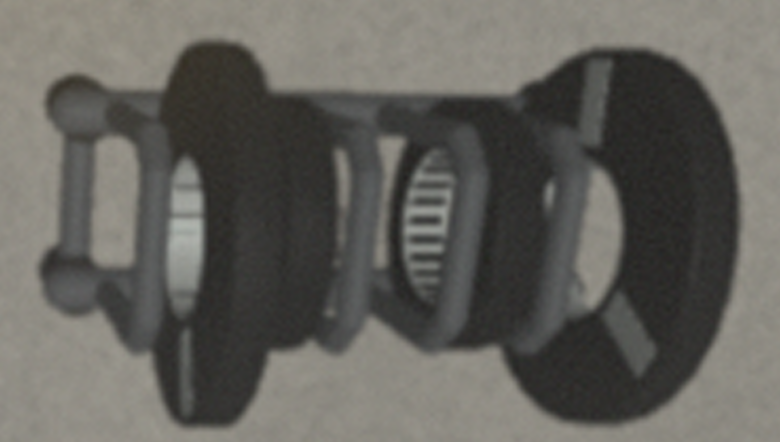

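View pics/f2.png

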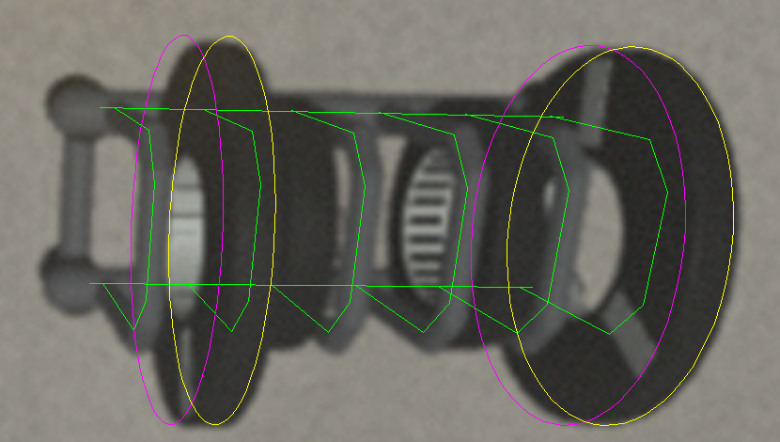

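```bash
python3 - <<'E'
import pickle; from h import *
p=pickle.load(open('fin.pkl','rb')); im=cv2.cvtColor(p['frame'],cv2.COLOR_RGB2BGR)
c=im[105:212,335:515].astype(float); c=np.clip((c-15)*2.2,0,255).astype(np.uint8)
cv2.imwrite('pics/f3.png',cv2.resize(c,None,fx=4.4,fy=4.4,interpolation=cv2.INTER_CUBIC))
E
```

```text
(no output)
```

View pics/f3.png

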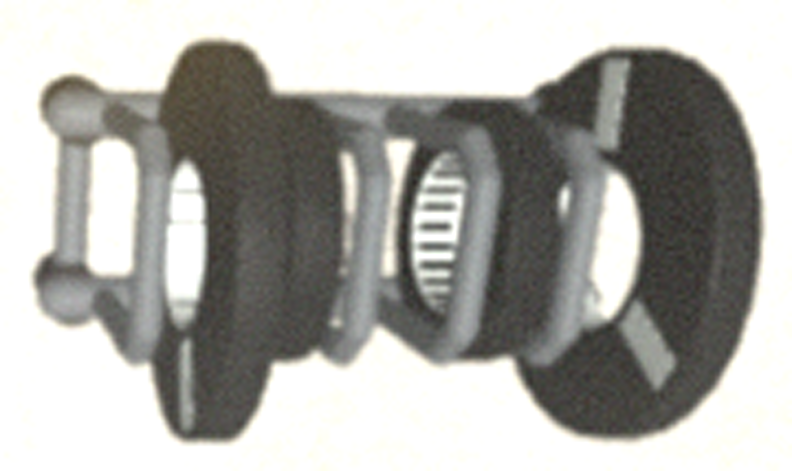

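```bash
cat > fitfin.py <<'E'
from h import *
import pickle
from scipy.optimize import least_squares
p=pickle.load(open('fin.pkl','rb'))
rk=np.array([.495,-.351,0]); rho=np.radians(-2.54)
def P(x,r,o):
    yaw=rho+x[4]; h=np.array([np.cos(yaw),np.sin(yaw),0]); n=np.cos(x[3])*h-np.sin(x[3])*UZ  # x3>0: top leans back
    s=np.cross(UZ,h); u=np.cross(n,s); u=u*np.sign(u[2]); t=np.linspace(0,2*np.pi,361)
    c0=np.cos(rho),np.sin(rho); C=rk+x[0]*np.array([c0[0],c0[1],0])+x[1]*np.array([-c0[1],c0[0],0])+UZ*x[2]
    return proj(p,C+n*o+r*(np.cos(t)[:,None]*u+np.sin(t)[:,None]*s))
def run(name,x0,m):
    def res(x):
        M=P(x,.06,-.007); L=P(x,.06,.007); H=P(x,.025,-.007); A=np.r_[M,L]; o=[]
        for k,v in m.items():
            if k=='Mr': o.append(M[:,0].max()-v)
            if k=='Lr': o.append(A[:,0].max()-v)
            if k=='top': o.append(A[:,1].min()-v)
            if k=='bot': o.append(A[:,1].max()-v)
            if k=='Hr': o.append(H[:,0].max()-v)
            if k=='Ht': o.append(H[:,1].min()-v)
            if k=='Hb': o.append(H[:,1].max()-v)
            if k=='pl': o+= [np.hypot(*(M-v).T).min()]
        return o+[x[3]*20,x[4]*20,(x[2]-.09)*300]
    r=least_squares(res,[x0,0,.09,0.01,0]); print(name,'dx',round((r.x[0]-x0)*1000,1),'y',round(r.x[1]*1000,1),'z',round(r.x[2]*1000,1),'leanback deg',round(np.degrees(r.x[3]),1),'yaw',round(np.degrees(r.x[4]),1),np.round(r.fun,1))
f=lambda x,y:np.array([335+x/4.4,105+y/4.4])
run('A',-.064,dict(Mr=f(237,0)[0],Lr=f(272,0)[0],top=f(0,41)[1],bot=f(0,439)[1],Hr=f(208,0)[0],Ht=f(0,157)[1],Hb=f(0,330)[1],pl=f(153,362)))
run('B',.064,dict(Mr=f(714,0)[0],Lr=f(760,0)[0],top=f(0,46)[1],bot=f(0,437)[1],Hr=f(642,0)[0],Hb=f(0,331)[1],pl=f(519,362)))
E
python3 fitfin.py
```

```text
A dx 4.9 y -1.4 z 88.0 leanback deg -2.6 yaw 0.8 [-1.6  2.9 -0.4  0.5 -1.7  0.7 -0.9  0.3 -0.9  0.3 -0.6]
B dx 5.9 y -0.4 z 88.9 leanback deg -2.5 yaw 1.0 [-0.2  1.   0.2  0.6 -0.9 -0.9  0.2 -0.9  0.4 -0.3]
```

```bash
python3 - <<'E'
from h import *
p=shot('top','topfin.png'); st()
for n,z in (('stopwatch',.065),('collar_1',.065),('carabiner',0),('kettlebell',0),('small_plate_1',.068)):
    for r in mark_of(p,n)[:2]: print(n,round(r['confidence'],2),np.round(r['point'],1),np.round(onz(p,[r['point'][::-1]],z)[0]*1000,0))
a=cv2.imread('pics/top0.png'); b=cv2.imread('pics/topfin.png')
cv2.imwrite('pics/cmp.png',cv2.resize(np.vstack([a[125:245,170:480],b[125:245,170:480]]),None,fx=2.4,fy=2.4,interpolation=cv2.INTER_CUBIC))
E
```

```text
t 28.83 p [ 345.3 -353.9  304.8] xax [ 0.999 -0.028  0.031] zax [ 0.031 -0.009 -0.999] F [-0.1 -0.3 -0.4] M [-0.01  0.08 -0.  ] w 38.3
stopwatch 0.67 [170.3 331.5] [551.   5.  65.]
collar_1 0.81 [176.1 257.5] [534. 223.  65.]
collar_1 0.65 [158.7 404.9] [ 585. -213.   65.]
carabiner 0.81 [217.1 322.6] [421.  32.   0.]
carabiner 0.73 [171.2 332. ] [564.   3.   0.]
kettlebell 0.55 [197.8 215.1] [482. 360.   0.]
small_plate_1 0.61 [200.6 456. ] [ 458. -357.   68.]
small_plate_1 0.5 [179.8 453.2] [ 520. -352.   68.]
```

View pics/cmp.png

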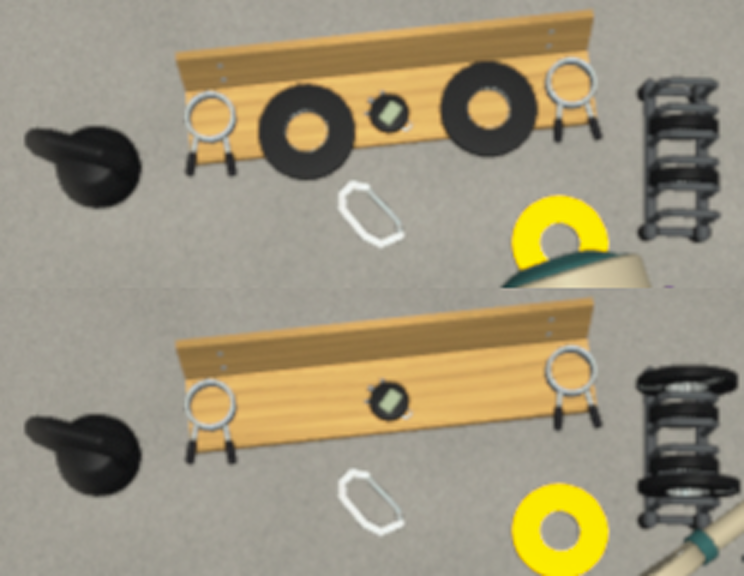

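```bash
python3 - <<'E'
from h import *
print(manip.sign_off())
E
```

```text
the job is handed in; nothing more can be done
None
```

I handed the job in at about 29 s of the 72 s. Both plates stand in the grey rack with their marks to the front: one-bar plate_a in the front slot and three-bar plate_b in the rear slot. However, plate_b never rested against the shelf's back as you asked.

**plate_a (right-hand plate):** I tipped it up with both fingertips under pressure on its near rim until it leaned on the shelf's back. One bar showed and it stood let go, leaning about 19°. I then pulled it upright, gripped its top and set it home.

**plate_b (left-hand plate):** While I was lowering the gripper, a finger caught its overhanging rim and tipped it off the shelf's front edge. It came to rest standing on edge on the table. I picked it up from there, turned it half round so the marks faced the front, and put it straight into the rear slot. Step 2 also accepts a plate that is already home, so I left it there. I never measured its speed as it tipped. From the roughly 12 mm drop I estimate under 0.5 m/s, so I cannot rule out the 0.8 m/s limit.

**Last checks:**
- **Height and sideways position:** both plates' centres fit at 88–89 mm up (90 is home) and within 2 mm sideways.
- **Position in the slot:** the same picture fit put both plates 5–6 mm to the rear of mid-slot with a 2.5° lean. That is more than the 4 mm of play between the hoops. Since it affects both plates alike, I take it as camera error.
- **Other kit:** the shelf kit, carabiner, kettlebell, yellow plate and small plates show no visible movement between the first and last pictures. I did not touch the purple rack.
- **Robot:** the gripper was clear of everything when I handed in.

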